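Pack the sauce jars into the latched warming chest

ROBOT

A 6-joint arm with a two-finger parallel gripper is mounted at the origin on the work surface. World frame = base frame: x ahead of the robot, y to its left, z up, the work surface at z = 0. Lengths are in m, angles in rad, forces in N, time in s.
With the tool pointing down it reaches from about 0.35 to 0.725 m from the base axis. Payload 6 kg.
Tool frame: the origin (TCP) lies midway between the tips of the shut fingers; the grasp point (between the pads) lies 19 mm behind it (arm.grasp_offset is the distance from the TCP to the grasp point, in m); z points along the fingers, y is the line along which they close (so a half turn about z gives the same grasp; the last joint's range is limited). The gripper opens to 85 mm and grips with 20 to 120 N. Pads are 22 mm wide; open, the fingers measure 114 mm over their backs; the gripper's body (76 mm by 85 mm) begins 54 mm behind the grasp point. The pads swing forward as they close: fully open they stand 13 mm farther back than shut.
Start: joints at [-0.93, 0.04, 0.085, 0, -1.615, -0.334], TCP at [0.181, -0.572, 0.205] pointing down, gripper open.
Joint ranges: [-2.56, 2.56], [-1.29, 2.01], [-1.08, 1.49], [-3.29, 1.98], [-2.81, -0.18], [-2.99, 2.99]. Speed limits (rad/s): [2.57, 2.57, 3.01, 3.14, 3.14, 3.14].

INTERFACE

Orientations are given as a unit quaternion [x, y, z, w].
In Python, from station import telemetry, viewer, ticket, arm gives the robot as it stands.
- The arm moves only by the shell command python3 -m pendant 'ROWS' [OPENING]. ROWS is JSON, a list of rows, each an object of numbers: "dx", "dy", "dz": the shift along the tool's x, y, z in units of 40 mm (1.0 is 40 mm); "spin": the turn about the tool's z in units of 6 degrees (1.0 is 6 degrees). A call has 1 to 12 rows; each row is the pose to reach, as a shift and turn from the pose commanded when the call began, along the tool's axes at that moment; what a row does not reach only later rows make up. A row lasts 1/12 s, in which the tool goes at most 41.7 mm and 7.16 degrees, less where a joint would pass 70% of its speed; a pose out of reach is approached as far as the arm can. A call with a gripper value outside its range is refused whole. OPENING is the closure in counts, from 0 (fully open) to 255 (shut), set as the call begins (- or left out, the last holds). The fingers move at their own pace and stop on an object; the grip force is fixed at half the most. Time passes only in rows, so rows that repeat a pose let the fingers close. It gives the time, the measured TCP pose, the force, the opening and the grip force at its end, in the units of the state.
- telemetry.get_obs(): the state, without advancing time (a new reading comes with each control period).
- viewer.get_image(name): name is "scene" or "top" or "wrist"; returns the picture (420x560x3 uint8, blue, green, red); there is no depth.
- viewer.camera_params(name): a dict with "intrinsics" (3x3 intrinsics, pixels), "view" (4x4, takes a point from world to camera coordinates). Camera axes: x right, y down, z forward; pixel columns grow to the right and rows downward; lengths in m; the calibration is good to about 2 mm. The wrist camera is an equidistant fisheye: a pixel r from the principal point sees the ray r / f radians off the axis. A picture is of the moment at which its call begins: read the wrist's pose just before it. camera_params takes no time and is no camera call; for the wrist camera it gives the pose at the moment of the call.
- ticket.hand_in(): hands the job in; it is judged then, once.
The state is a dict: "time_s": time; "q": joint angles; "joint_vel": joint speeds; "effort": joint torques, N m; "tool_pos": TCP position; "ee_rot": TCP orientation; "wrist_force": force on the tool from outside, world axes, zero at the start; "wrist_torque": the same for the moment, N m; "gripper_width": finger opening in m; "finger_force": force on a finger pad.
Only numpy, scipy, OpenCV 4.12 (cv2) and the standard library are available. Lean on these libraries where they do the work, as an engineer would, in place of code of your own. Each camera call takes 0.05 s, during which the arm holds its last target. There are 200 camera calls.

TASK

Pack the sauce jars for the catering order: swing aside the keeper on the warming chest, slide the bolt back, open the lid right up and stand every jar on the counter upright on the chest's floor. Then press the lid down until it snaps fully shut, slide the bolt fully home again and swing the keeper back in line behind it, leaving the shaker, napkin dispenser and tongs where they are.

Things in the scene. Friction and masses are not known exactly. Their poses are not given: they have to be found in the camera images.
- chest_floor (a point): Steel warming chest standing fixed on the counter: a box 200 x 300 mm outside and 110 mm high, walls 6 mm, with a lid. This point is the centre of its inner floor, 30 mm above the counter. Chest axes: z up, y along the 300 mm length, -x towards the latch side (front), +x towards the lid's hinge. The inside is 188 mm (x) by 288 mm (y), the rim 80 mm above this point. A latch ledge at rim height stands out 45 mm from the front.
- keeper (a joint): Keeper: flat steel finger 65 mm long on an upright pin on the ledge at the front of the chest, lid height. 0 rad: in line behind the bolt, so that the bolt cannot slide. It swings away from the lid (from above, its tip goes from chest -y towards chest -x, clockwise) to a stop at 1.5 rad; about 1 N at its post, friction holds it where it is left. It must be swung past about 0.7 rad to free the bolt.
- keeper_grip (a point): Middle of the keeper's black upright post (13 mm across, 42 mm tall, so from 21 mm below to 21 mm above this point), by which it is swung. It stands near the keeper's tip, 52 mm from the pin. At 0 rad its centre is 20 mm in front of the lid's front edge and its foot is level with the lid's top.
- keeper_pivot (a point): The keeper's upright pin axis, at the same height as the middle of the post. The pin's head ends 13 mm below this point.
- bolt (a joint): Slide bolt: steel bar 100 x 16 x 12 mm on the front ledge, lying along chest y. 0 m: shut, its end lies over a tab of the lid. It slides along chest +y (towards the keeper) to 0.045 m, where the lid is free; about 2 N moves it and it stays where it is left. It can be shut again only with the lid fully down.
- bolt_grip (a point): Middle of the bolt's black upright fin (12 mm thick across the chest's x, 24 mm long in chest y, 42 mm tall, so 21 mm either way from this point), by which it is slid. Its centre is 14 mm in front of the lid's front edge, its foot about level with the lid's top; shut, it is 45 mm from the keeper's post.
- lid (a joint): Steel lid 200 x 300 x 18 mm, hinged at its far edge (chest +x). 0 rad: shut. Opens upward to a stop at 1.8 rad, where it stays; from below 1.57 rad it sinks slowly (damped), to rest ajar at about 0.06 rad on a spring snap. Pressed down there with about 14 N near its front edge it snaps to 0 and is held; pulling it out of the snap takes about 14 N at the handle.
- lid_handle (a point): Middle of the lid's bar handle: black round bar 12 mm thick and 80 mm long on two end posts, parallel to chest y. With the lid shut this point is 45 mm above the lid's top, 20 mm behind the lid's front edge, 180 mm in front of the hinge axis and 63 mm above it, at chest y -50 mm; it turns with the lid.
- lid_hinge (a point): Middle of the lid's hinge axis, which runs along chest y at the level of the lid's underside (110 mm above the counter).
- lid_front (a point): Point on the lid's top, 15 mm behind its front edge beside the snap (chest y -130 mm): a clear flat place to press on. A tab 30 mm wide stands 22 mm out from the lid's front edge at chest y -30 mm, and a snap prong hangs 30 mm down at chest y -100 mm.
- shaker: Bystander: metal shaker 52 mm across, 120 mm tall, standing on the counter; origin under its middle.
- napkins: Bystander: black napkin dispenser 100 x 130 x 125 mm; origin under its middle.
- tongs: Bystander: steel tongs 240 mm long lying on the counter; origin under their middle.
- jar0_mid (a point): Squat sauce jar, closed, amber glass with a black cap, 62 mm across and 52 mm tall, upright, about 0.25 kg. This point is its centre, half-way up; z along its axis. May be absent.
- jar1_mid (a point): Squat sauce jar, closed, amber glass with a black cap, 62 mm across and 52 mm tall, upright, about 0.25 kg. This point is its centre, half-way up; z along its axis. May be absent.
- jar2_mid (a point): Squat sauce jar, closed, amber glass with a black cap, 62 mm across and 52 mm tall, upright, about 0.25 kg. This point is its centre, half-way up; z along its axis. May be absent.
- jar3_mid (a point): Squat sauce jar, closed, amber glass with a black cap, 62 mm across and 52 mm tall, upright, about 0.25 kg. This point is its centre, half-way up; z along its axis. May be absent.
Mind the look-alikes: they are no part of the job. What is shaped like the part that bears jar3_mid but purple is not meant. Leave any blue look-alike of the part that bears jar2_mid alone.

How it is judged:
On the way, in this order (a step that is already met when the one before it is completed fails the run):
1. the keeper is swung aside (value of joint keeper above 0.7 rad), for 0.2 s.
2. the bolt is slid back (value of joint bolt above 0.035 m), for 0.2 s.
3. the lid is opened right up (value of joint lid above 1.6 rad), for 0.2 s.
4. all jars stand upright on the chest's floor (x of jar0_mid in the frame of chest_floor between -0.075 and 0.075 m and y of jar0_mid in the frame of chest_floor between -0.125 and 0.125 m and z of jar0_mid in the frame of chest_floor between 0.018 and 0.034 m and angle between each of jar0_mid, jar1_mid, jar2_mid, jar3_mid's own z axis and vertical below 0.15 rad and x of jar1_mid in the frame of chest_floor between -0.075 and 0.075 m and y of jar1_mid in the frame of chest_floor between -0.125 and 0.125 m and z of jar1_mid in the frame of chest_floor between 0.018 and 0.034 m and x of jar2_mid in the frame of chest_floor between -0.075 and 0.075 m and y of jar2_mid in the frame of chest_floor between -0.125 and 0.125 m and z of jar2_mid in the frame of chest_floor between 0.018 and 0.034 m and x of jar3_mid in the frame of chest_floor between -0.075 and 0.075 m and y of jar3_mid in the frame of chest_floor between -0.125 and 0.125 m and z of jar3_mid in the frame of chest_floor between 0.018 and 0.034 m), for 0.2 s.
5. the lid is snapped shut (value of joint lid below 0.02 rad), for 0.2 s.
6. the bolt is home again (value of joint bolt below 0.008 m), for 0.2 s.
7. the keeper is back behind the bolt (value of joint keeper below 0.15 rad), for 0.2 s.
At the end, for the whole second after the job is handed in: Every jar present stands upright (within 0.15 rad) on the chest's floor (centre within 75 mm of the floor's centre along chest x and 125 mm along y, 18 to 34 mm above the floor) and at rest; lid below 0.02 rad, bolt within 8 mm of home, keeper within 0.15 rad of in line (all of step 4 and value of joint lid below 0.02 rad and value of joint bolt below 0.008 m and value of joint keeper below 0.15 rad and linear speed of each of jar0, jar1, jar2, jar3 below 0.03 m/s); the robot touches nothing.
It fails at once if a bystander is moved more than 40 mm (distance of any of shaker, napkins, tongs from where it was at the start of the episode above 0.04 m).
Of jar0, jar1, jar2, jar3 only 2 to 4 are there at a start; the rules pass over those that are not, and their reading is None.
At some moment in a run one of jar0, jar1, jar2, jar3 may be knocked a few centimetres aside while the robot is not near it.
It also fails if it takes over 210 s, if anything falls off the work surface, if the arm or the gripper's body presses on something with over 40 N, if the wrist force passes 120 N, or if a joint passes its speed limit or range.

## Working session

There is one attempt and no reset: what is moved stays moved. The work goes in short steps, Python scripts to look and compute and a shell command to move; the robot and the scene stay as the last step left them, time stands still between calls to the robot, and variables do not carry over. Pictures are saved under pics/ and viewed, at most 14 in all, crops included, and the job is handed in when it is done.

```bash
ls; mkdir -p pics
python3 - <<'E'
from station import telemetry, viewer, ticket, arm
import cv2,numpy as np
o=telemetry.get_obs();print({k:np.round(v,3).tolist() for k,v in o.items()}, arm.grasp_offset)
for n in ["scene","top"]:
    im=viewer.get_image(n);cv2.imwrite(f"pics/{n}0.png",im)
    p=viewer.camera_params(n);print(n,np.round(p["intrinsics"],1).tolist(),np.round(p["view"],3).tolist())
E
```

```text
pics
{'time_s': 0.0, 'q': [-0.93, 0.041, 0.084, -0.0, -1.616, -0.334], 'joint_vel': [-0.001, 0.001, 0.002, -0.001, 0.001, 0.0], 'effort': [0.002, -36.821, 34.742, 6.932, -0.005, -0.0], 'tool_pos': [0.181, -0.572, 0.204], 'ee_rot': [-0.153, 0.988, 0.001, -0.0], 'wrist_force': [-0.257, -0.145, 0.403], 'wrist_torque': [-0.002, -0.008, 0.022], 'finger_force': 0.0, 'gripper_width': 0.086} 0.0187
scene [[511.9, 0.0, 283.4], [0.0, 511.9, 214.9], [0.0, 0.0, 1.0]] [[-0.085, 0.996, 0.008, 0.008], [0.795, 0.073, -0.602, -0.398], [-0.6, -0.045, -0.799, 1.89], [0.0, 0.0, 0.0, 1.0]]
top [[449.5, 0.0, 278.9], [0.0, 449.5, 210.4], [0.0, 0.0, 1.0]] [[-0.013, -1.0, 0.004, 0.013], [-0.999, 0.012, -0.037, 0.557], [0.037, -0.004, -0.999, 1.459], [0.0, 0.0, 0.0, 1.0]]
```

View pics/scene0.png

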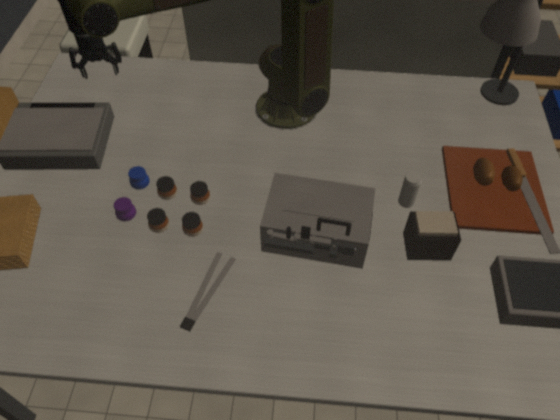

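View pics/top0.png

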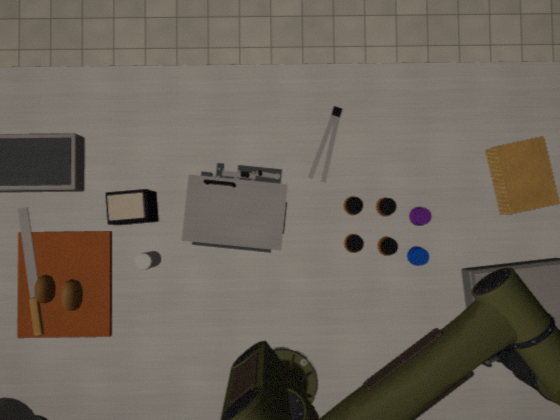

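The scene view shows the chest at about (318,220), with its latch side facing away from the robot. There are four amber jars at (166,187), (200,192), (158,219) and (192,223), with blue and purple look-alikes next to them. In the top view the lid corners are about (188,175), (287,184), (282,249) and (183,240), and the jars are at (354,205), (386,206), (354,243) and (388,246).

```bash
cat > h.py <<'E'
from station import telemetry, viewer, ticket, arm
import cv2,numpy as np
def shot(n,name=None):
    p=viewer.camera_params(n); im=viewer.get_image(n)
    if name: cv2.imwrite(f"pics/{name}.png",im)
    return im,p
def ray(p,uv,fish=False):
    K=np.array(p["intrinsics"]);V=np.array(p["view"]);R=V[:3,:3];t=V[:3,3]
    a=(np.array(uv,float)-K[:2,2])/[K[0,0],K[1,1]]
    if fish:
        r=np.hypot(*a);d=np.array([*(a/max(r,1e-9)*np.sin(r)),np.cos(r)])
    else: d=np.array([*a,1.])
    return -R.T@t,R.T@d
def plane(p,uv,z,fish=False):
    c,d=ray(p,uv,fish);return c+d*(z-c[2])/d[2]
def proj(p,X):
    K=np.array(p["intrinsics"]);V=np.array(p["view"]);x=V[:3,:3]@np.array(X)+V[:3,3]
    return (K@x)[:2]/x[2]
def togo(target,yaw=None):
    "rows shift (units) in tool axes from the present TCP to a world target"
    from scipy.spatial.transform import Rotation as Ro
    o=telemetry.get_obs();R=Ro.from_quat(o["ee_rot"]).as_matrix()
    d=R.T@(np.array(target)-o["tool_pos"])/0.04
    ty=np.degrees(np.arctan2(R[1,1],R[0,1]))
    s=""
    if yaw is not None:
        e=(yaw-ty+90)%180-90   # turn about world z; tool z is down
        s=f" spin {-e/6:.2f}"
    print("go",np.round(d,2),"tool_y_az",round(ty,1),s)
def jars(im,p,z=0.052):
    g=im.astype(int);hsv=cv2.cvtColor(im,cv2.COLOR_BGR2HSV)
    m=((g.max(2)<70)).astype(np.uint8)
    n,l,s,c=cv2.connectedComponentsWithStats(m)
    return [(c[i],s[i]) for i in range(1,n) if 80<s[i][4]<600]
E
python3 - <<'E'
from h import *
im=cv2.imread("pics/top0.png");p=viewer.camera_params("top")
for c,s in jars(im,p):
    print("dark",np.round(c,1),s.tolist(),np.round(plane(p,c,.052),3))
a=cv2.resize(im[155:260,170:300],None,fx=6,fy=6,interpolation=cv2.INTER_CUBIC)
a=np.clip(a*1.6,0,255).astype(np.uint8)[:600]
cv2.imwrite("pics/c0.png",a)
s0=cv2.imread("pics/scene0.png")
b=cv2.resize(s0[170:270,255:385],None,fx=6,fy=6,interpolation=cv2.INTER_CUBIC)
cv2.imwrite("pics/c1.png",np.clip(b*1.6,0,255).astype(np.uint8))
E
```

```text
dark [258.3 173.3] [238, 166, 43, 17, 390] [0.675 0.07  0.052]
dark [219.4 182.6] [204, 179, 32, 8, 134] [0.646 0.194 0.052]
dark [353.8 204.9] [346, 197, 17, 17, 240] [ 0.57  -0.232  0.052]
dark [387. 206.] [379, 198, 17, 17, 243] [ 0.565 -0.338  0.052]
dark [110.5 283.3] [110, 232, 2, 104, 207] [0.332 0.54  0.052]
dark [354.2 242.9] [346, 234, 18, 18, 240] [ 0.449 -0.231  0.052]
dark [388.3 245.7] [380, 237, 18, 18, 250] [ 0.439 -0.339  0.052]
dark [231.2 246.5] [193, 242, 77, 10, 190] [0.443 0.159 0.052]
dark [154.3 258. ] [147, 251, 14, 17, 136] [0.41  0.402 0.052]
dark [ 46.  294.6] [37, 275, 19, 59, 414] [0.299 0.743 0.052]
dark [ 75.3 294.3] [67, 279, 16, 32, 335] [0.299 0.651 0.052]
```

View pics/c0.png

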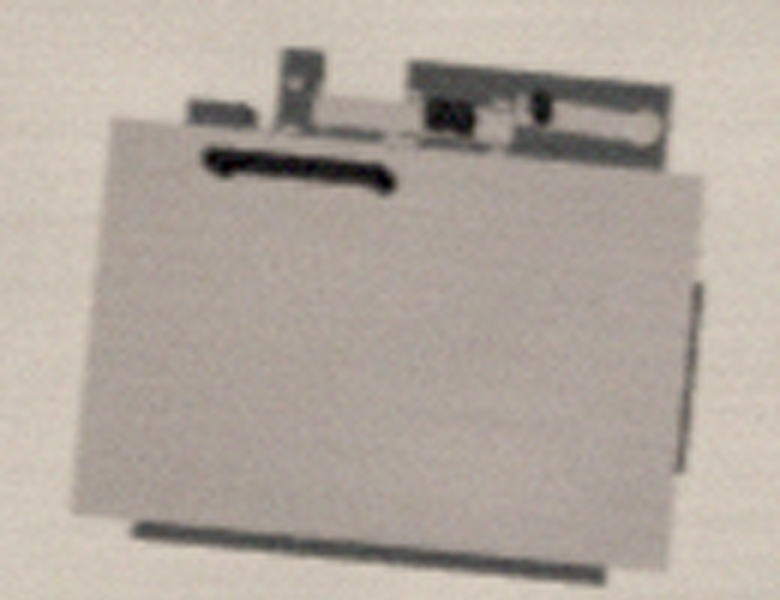

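View pics/c1.png

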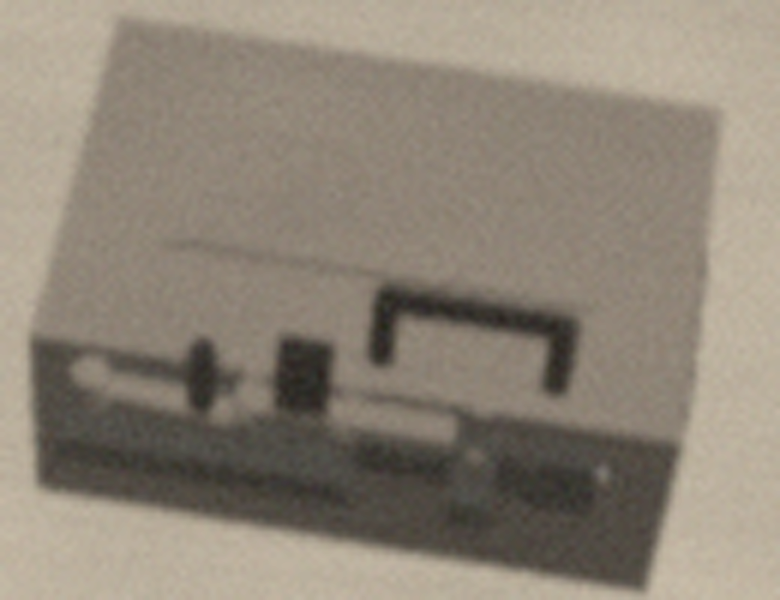

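The crops show the lid corners, in top-crop pixels (6x), at (112,118), (705,177), (667,570) and (73,515). They also show the handle bar from (205,160) to (392,182), the bolt fin at (450,115) and the keeper post at (541,107). Next I'll fit the chest frame and check it against those features in both views.

```bash
cat >> h.py <<'E'
def chest():
    d=np.load("chest.npz");return d["c"],d["R"]
def W(v):  # chest_floor frame -> world
    c,R=chest();return c+R@np.array(v,float)
E
python3 - <<'E'
from h import *
p=viewer.camera_params("top");ps=viewer.camera_params("scene")
C=lambda u:np.array(u)/6+[170,155]-0.42
q=[plane(p,C(u),.128) for u in [(112,118),(705,177),(667,570),(73,515)]]
q=np.array(q);print(np.round(q,4))
print("sides",[round(np.linalg.norm(q[i]-q[(i+1)%4]),3) for i in range(4)])
ctr=q.mean(0)
ey=(q[1]-q[0])+(q[2]-q[3]);ey/=np.linalg.norm(ey)
ex=(q[3]-q[0])+(q[2]-q[1]);ex/=np.linalg.norm(ex)
a=np.arctan2(ey[1],ey[0]);b=np.arctan2(ex[1],ex[0])+np.pi/2
th=(a+b)/2;print("y az",np.degrees([a,b]),)
ey=np.array([np.cos(th),np.sin(th),0]);ez=np.array([0,0,1]);ex=np.cross(ey,ez)
R=np.c_[ex,ey,ez];c=ctr.copy();c[2]=.03
np.savez("chest.npz",c=c,R=R);print("c",c)
# feature checks: chest coords (lid top z=.098 above floor)
F={"handleL":(-.08,-.09,.143),"handleR":(-.08,-.01,.143)}
for k,v in F.items():
    print(k,np.round(W(v),3),"topcrop",np.round((proj(p,W(v))-[170,155])*6),"scenecrop",np.round((proj(ps,W(v))-[255,170])*6))
for nm,u,us,z,h in [("fin",(450,115),(305,375),.119,1),("post",(541,107),(203,375),.119,1)]:
    # two-view triangulation: top view top of fin, at z=.128+.042
    X=plane(p,C(u),.165);print(nm,"chest xyz",np.round(R.T@(X-c),4),"world",X.round(4))
    Y=plane(ps,np.array(us)/6+[255,170]-.42,.149);print("   scene",np.round(R.T@(Y-c),4))
X=plane(p,C((650,126)),.128);print("pin",np.round(R.T@(X-c),4))
for s in [(110,340+0),]:pass
q=[plane(ps,np.array(u)/6+[255,170]-.42,.128) for u in [(680,442),(35,338),(117,17),(720,110)]]
print("scene lid in chest",np.round((np.array(q)-c)@R,3))
# jar caps in scene
im=cv2.imread("pics/scene0.png")
for cc,s in jars(im,ps):
    X=plane(ps,cc,.052)
    if abs(X[0]-.5)<.15 and X[1]<-.15: print("scene dark",cc.round(1),s[4],X.round(3))
E
```

```text
[[ 0.6652  0.2783  0.128 ]
 [ 0.6318 -0.0192  0.128 ]
 [ 0.4351  0.0023  0.128 ]
 [ 0.4663  0.2988  0.128 ]]
sides [np.float64(0.299), np.float64(0.198), np.float64(0.298), np.float64(0.2)]
y az [-96.20098142 263.92891292]
c [0.54960025 0.14004787 0.03      ]
handleL [0.46  0.059 0.173] topcrop [547. 521.] scenecrop [232.  -5.]
handleR [0.469 0.139 0.173] topcrop [382. 505.] scenecrop [397.  20.]
fin chest xyz [ 0.1136 -0.0221  0.135 ] world [0.6602 0.1059 0.165 ]
   scene [ 0.1143 -0.0219  0.119 ]
post chest xyz [ 0.1217 -0.0661  0.135 ] world [0.6636 0.0614 0.165 ]
   scene [ 0.1233 -0.0665  0.119 ]
pin [ 0.1217 -0.1196  0.098 ]
scene lid in chest [[ 0.103  0.147  0.098]
 [ 0.104 -0.148  0.098]
 [-0.096 -0.151  0.098]
 [-0.095  0.148  0.098]]
scene dark [135.3 182.8] 105 [ 0.454 -0.434  0.052]
scene dark [164.6 186. ] 283 [ 0.458 -0.34   0.052]
scene dark [198.  191.2] 291 [ 0.469 -0.233  0.052]
scene dark [122.7 213. ] 188 [ 0.573 -0.44   0.052]
scene dark [155.7 218.5] 316 [ 0.584 -0.338  0.052]
scene dark [190.3 222.3] 319 [ 0.588 -0.234  0.052]
```

Run:
```python
from h import *
d=np.load("chest.npz");R=d["R"].copy();R[:,:2]*=-1;np.savez("chest.npz",c=d["c"],R=R)
c,R=chest();print(R.round(3).tolist(),np.linalg.det(R))
p=viewer.camera_params("top");ps=viewer.camera_params("scene")
for v in [(-.08,-.09,.143),(-.08,-.01,.143)]:
    print(np.round(W(v),3),"topcrop",np.round((proj(p,W(v))-[170,155])*6),"scenecrop",np.round((proj(ps,W(v))-[255,170])*6))
post=W((-.1217,.066,.119));print("post",post, "r",np.hypot(*post[:2]))
togo([.181,-.572,.30]);togo([*post[:2],.30],-6.14)
```

```text
[[-0.994, -0.107, 0.0], [0.107, -0.994, 0.0], [-0.0, -0.0, 1.0]] 1.0
[0.639 0.221 0.173] topcrop [210. 157.] scenecrop [567. 320.]
[0.63  0.141 0.173] topcrop [374. 173.] scenecrop [388. 291.]
post [0.66354831 0.06141755 0.149     ] r 0.6663846345059569
go [ 0.01 -0.   -2.4 ] tool_y_az 107.6 
go [-16.28  11.45  -2.38] tool_y_az 107.6  spin -11.05
```

```bash
python3 -m pendant '[{"dz":-1},{"dz":-2},{"dz":-2.4},{"dx":-0.8,"dy":0.6,"dz":-2.4,"spin":-0.6},{"dx":-1.6,"dy":1.15,"dz":-2.4,"spin":-1.1},{"dx":-2.4,"dy":1.7,"dz":-2.4,"spin":-1.7},{"dx":-3.2,"dy":2.3,"dz":-2.4,"spin":-2.2},{"dx":-4,"dy":2.8,"dz":-2.4,"spin":-2.8},{"dx":-4.8,"dy":3.4,"dz":-2.4,"spin":-3.3},{"dx":-5.6,"dy":3.9,"dz":-2.4,"spin":-3.9},{"dx":-6.4,"dy":4.5,"dz":-2.4,"spin":-4.4},{"dx":-7.2,"dy":5.1,"dz":-2.4,"spin":-5}]' 130; python3 -c "
from h import *
togo([.6635,.0614,.30],-6.14)"
```

```text
go [-16.28  11.45  -2.38] tool_y_az 107.6  spin -11.05schema error: expected keys dx, dy, dz, spin
```

```bash
python3 -m pendant '[{"dx":0,"dy":0,"dz":-1,"spin":0},{"dx":0,"dy":0,"dz":-2,"spin":0},{"dx":0,"dy":0,"dz":-2.4,"spin":0},{"dx":-0.8,"dy":0.6,"dz":-2.4,"spin":-0.6},{"dx":-1.6,"dy":1.15,"dz":-2.4,"spin":-1.1},{"dx":-2.4,"dy":1.7,"dz":-2.4,"spin":-1.7},{"dx":-3.2,"dy":2.3,"dz":-2.4,"spin":-2.2},{"dx":-4,"dy":2.8,"dz":-2.4,"spin":-2.8},{"dx":-4.8,"dy":3.4,"dz":-2.4,"spin":-3.3},{"dx":-5.6,"dy":3.9,"dz":-2.4,"spin":-3.9},{"dx":-6.4,"dy":4.5,"dz":-2.4,"spin":-4.4},{"dx":-7.2,"dy":5.1,"dz":-2.4,"spin":-5}]' 130; python3 -c "
from h import *
togo([.6635,.0614,.30],-6.14)"
```

```text
time_s: 1.1
tool_pos: [0.3948, -0.2887, 0.3008]
ee_rot: [-0.405, 0.915, 0.0, -0.0]
wrist_force: [1.5, -1.2, 0.6]
gripper_width: 0.0418
finger_force: 0.0
go [-10.99   0.92   0.02] tool_y_az 137.7  spin -6.02
```

```bash
python3 -m pendant '[{"dx":-1,"dy":0.1,"dz":0,"spin":-0.6},{"dx":-2,"dy":0.2,"dz":0,"spin":-1.2},{"dx":-3,"dy":0.25,"dz":0,"spin":-1.8},{"dx":-4,"dy":0.3,"dz":0,"spin":-2.4},{"dx":-5,"dy":0.4,"dz":0,"spin":-3},{"dx":-6,"dy":0.5,"dz":0,"spin":-3.6},{"dx":-7,"dy":0.6,"dz":0,"spin":-4.2},{"dx":-8,"dy":0.7,"dz":0,"spin":-4.8},{"dx":-9,"dy":0.8,"dz":0,"spin":-5.4},{"dx":-10,"dy":0.85,"dz":0,"spin":-6},{"dx":-11,"dy":0.92,"dz":0,"spin":-6},{"dx":-11,"dy":0.92,"dz":0,"spin":-6}]'; python3 -c "
from h import *
im,p=shot('wrist','w1')
togo([.6635,.0614,.147],-6.14)
print(p['intrinsics'],np.round(p['view'],3).tolist())"
```

```text
time_s: 2.1
tool_pos: [0.6661, 0.0649, 0.2942]
ee_rot: [-0.668, 0.744, 0.003, -0.004]
wrist_force: [1.2, -0.7, -2.5]
gripper_width: 0.0418
finger_force: 0.0
go [0.03 0.   3.71] tool_y_az 173.8  spin -0.01
[[325.1922621    0.         286.70237846]
 [  0.         325.1922621  215.26733137]
 [  0.           0.           1.        ]] [[-0.994, 0.108, 0.008, 0.653], [0.104, 0.939, 0.327, -0.202], [0.028, 0.326, -0.945, 0.425], [0.0, 0.0, 0.0, 1.0]]
```

View pics/w1.png

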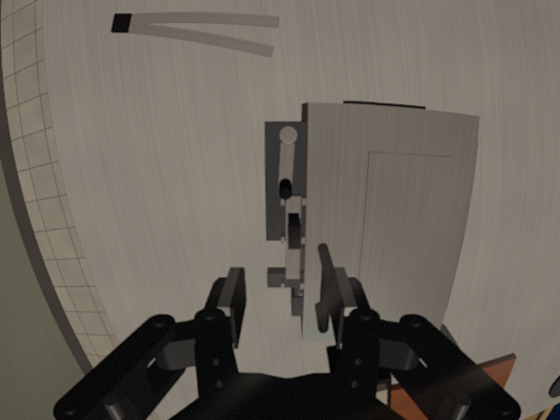

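The wrist view shows the keeper post's top at about (285,186), the fin's top at about (293,217) and the handle bar from (323,245) to about (322,325). I'll cast rays to check them.

Run:
```python
from h import *
p=viewer.camera_params("wrist");c,R=chest()
im=cv2.imread("pics/w1.png");g=im.max(2)
for n,uv,z in [("post",(285,184),.170),("postfoot",(285,196),.128),("fin",(293,219),.170),("handle end",(323,247),.173),("pin",(288,134),.136),("lidFR",(303,103),.128),("lidBR",(478,116),.128)]:
    X=plane(p,uv,z,True);print(n,X.round(4),"chest",(R.T@(X-c)).round(4))
print(telemetry.get_obs()["tool_pos"])
```

```text
post [0.6639 0.0494 0.17  ] chest [-0.1234  0.0779  0.14  ]
postfoot [0.6665 0.0727 0.128 ] chest [-0.1234  0.0545  0.098 ]
fin [0.6601 0.0846 0.17  ] chest [-0.1158  0.0433  0.14  ]
handle end [0.6335 0.1162 0.173 ] chest [-0.086   0.0148  0.143 ]
pin [0.6561 0.0063 0.136 ] chest [-0.1202  0.1216  0.106 ]
lidFR [ 0.6374 -0.0234  0.128 ] chest [-0.1048  0.1531  0.098 ]
lidBR [ 0.4349 -0.0011  0.128 ] chest [0.0989 0.1526 0.098 ]
[0.66493951 0.06260458 0.29559164]
```

```bash
python3 -m pendant '[{"dx":0,"dy":0,"dz":1,"spin":0},{"dx":0,"dy":0,"dz":2,"spin":0},{"dx":0,"dy":0,"dz":3,"spin":0},{"dx":0,"dy":0,"dz":3.7,"spin":0},{"dx":0,"dy":0,"dz":3.9,"spin":0},{"dx":0,"dy":0,"dz":3.9,"spin":0}]' 130; python3 -m pendant '[{"dx":0,"dy":0,"dz":0,"spin":0},{"dx":0,"dy":0,"dz":0,"spin":0},{"dx":0,"dy":0,"dz":0,"spin":0},{"dx":0,"dy":0,"dz":0,"spin":0},{"dx":0,"dy":0,"dz":0,"spin":0},{"dx":0,"dy":0,"dz":0,"spin":0}]' 255;  python3 -c "
from h import *
pv=np.array([-.1217,.1185])
for t in [0,.2,.4,.6,.8,1,1.2,1.35]:
    o=.052*np.array([-np.sin(t),-np.cos(t)]);print(t,end=' ');togo(W([*(pv+o),.108]))"
```

```text
time_s: 2.65
tool_pos: [0.6624, 0.0583, 0.1427]
ee_rot: [-0.666, 0.746, 0.001, -0.002]
wrist_force: [-0.7, 0.1, 0.1]
gripper_width: 0.042
finger_force: 0.0
time_s: 3.15
tool_pos: [0.6644, 0.0593, 0.1464]
ee_rot: [-0.666, 0.746, -0.0, 0.001]
wrist_force: [1.1, 1.4, 3.4]
gripper_width: 0.0002
finger_force: 1.5
0 go [-0.04  0.03  0.21] tool_y_az 173.6 
0.2 go [-0.01 -0.23  0.21] tool_y_az 173.6 
0.4 go [ 0.06 -0.48  0.21] tool_y_az 173.6 
0.6 go [ 0.19 -0.71  0.21] tool_y_az 173.6 
0.8 go [ 0.35 -0.91  0.21] tool_y_az 173.6 
1 go [ 0.55 -1.07  0.21] tool_y_az 173.6 
1.2 go [ 0.79 -1.19  0.21] tool_y_az 173.6 
1.35 go [ 0.97 -1.25  0.21] tool_y_az 173.6
```

```bash
python3 -c "
from h import *
a,p=shot('scene','s2');w,_=shot('wrist','w2')
b=cv2.resize(a[170:270,255:385],(520,400),interpolation=cv2.INTER_CUBIC)
b=np.clip(b*1.6,0,255).astype(np.uint8)
v=cv2.resize(w[120:330,200:360],None,fx=1.75,fy=1.9)[:400,:280]
cv2.imwrite('pics/c2.png',np.hstack([b,np.vstack([v,np.zeros((400-v.shape[0],v.shape[1],3),np.uint8)])]))"
```

```text
(no output)
```

View pics/c2.png

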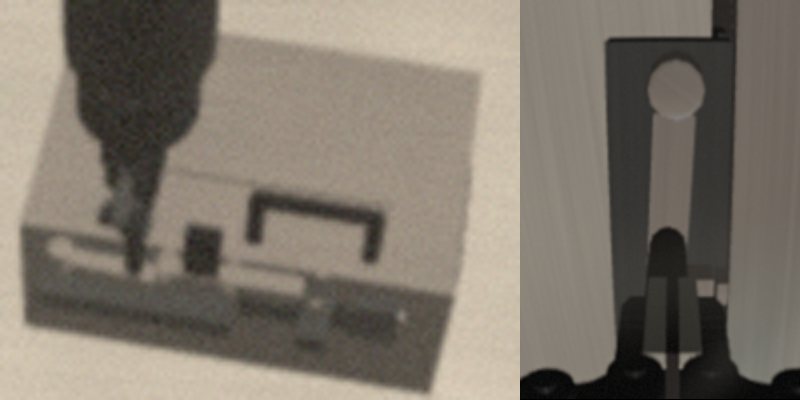

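The wrist crop shows the fingers shut between the fin and the post. The post, a dark rounded blob at about wrist pixel (284,240) to (284,266), sits just on the pin side of the fingers. I'll re-measure it from this close view.

Run:
```python
from h import *
p=viewer.camera_params("wrist");c,R=chest();o=telemetry.get_obs()
print("tcp chest",(R.T@(o["tool_pos"]-c)).round(4),"cam chest",(R.T@(ray(p,(0,0),True)[0]-c)).round(3))
f=lambda cx,cy:((cx-520)/1.75+200,cy/1.9+120)
for n,uv,z in [("foot near",f(667,228),.128),("top far",f(667,277),.170),("pin",f(676,90),.136),("ledge corner",f(606,40),.110),("finger tip front",f(667,352),.15),("finger2",f(667,277),.15)]:
    X=plane(p,uv,z,True);print(n,np.round(uv),"chest",(R.T@(X-c)).round(4))
im=cv2.imread("pics/w2.png");g=im.max(2)
print(g[225:310,284].tolist())
```

```text
tcp chest [-0.1227  0.068   0.1164] cam chest [-0.121  0.153  0.285]
foot near [284. 240.] chest [-0.1241  0.0711  0.098 ]
top far [284. 266.] chest [-0.1237  0.0753  0.14  ]
pin [289. 167.] chest [-0.1208  0.1187  0.106 ]
ledge corner [249. 141.] chest [-0.1459  0.131   0.08  ]
finger tip front [284. 305.] chest [-0.1242  0.0369  0.12  ]
finger2 [284. 266.] chest [-0.124   0.0646  0.12  ]
[114, 114, 114, 114, 114, 115, 114, 114, 115, 116, 117, 117, 118, 111, 71, 29, 22, 24, 26, 25, 27, 29, 27, 30, 29, 28, 33, 30, 32, 33, 35, 34, 35, 34, 34, 35, 34, 33, 35, 34, 37, 41, 39, 42, 39, 40, 36, 38, 36, 35, 35, 34, 34, 33, 35, 35, 33, 29, 30, 30, 30, 27, 27, 24, 27, 26, 24, 23, 26, 21, 22, 20, 20, 16, 19, 14, 14, 14, 19, 13, 23, 38, 46, 43, 44]
```

Run:
```python
from h import *
p=viewer.camera_params("wrist");c,R=chest();o=telemetry.get_obs()
def fp(X):
    K=np.array(p["intrinsics"]);V=np.array(p["view"]);x=V[:3,:3]@X+V[:3,3]
    r=np.hypot(x[0],x[1]);th=np.arctan2(r,x[2]);return K[:2,2]+K[0,0]*th*x[:2]/r
t=(R.T@(o["tool_pos"]-c))
for n,v in [("tcp",t),("tcp+y11",t+[0,.011,0]),("tcp+y11 up20",t+[0,.011,.02]),("tcp-y11",t-[0,.011,0]),("post foot",[-.1217,.066,.098]),("post top",[-.1217,.066,.14])]:
    print(n,fp(W(v)).round(1))
ps=viewer.camera_params("scene")
for n,v in [("tcp",t),("post foot",[-.1217,.066,.098]),("post top",[-.1217,.066,.14])]: print(n,((proj(ps,W(v))-[255,170])*4).round())
im=cv2.imread("pics/w2.png");cv2.imwrite("pics/w2c.png",cv2.resize(np.clip(im[220:340,220:350].astype(float)*2.2,0,255).astype(np.uint8),None,fx=5,fy=5,interpolation=cv2.INTER_CUBIC))
```

```text
tcp [286.2 257.6]
tcp+y11 [286.1 240.3]
tcp+y11 up20 [285.9 256. ]
tcp-y11 [286.3 274.1]
post foot [287.9 247.4]
post top [288.  281.5]
tcp [132. 250.]
post foot [134. 264.]
post top [135. 228.]
```

View pics/w2c.png

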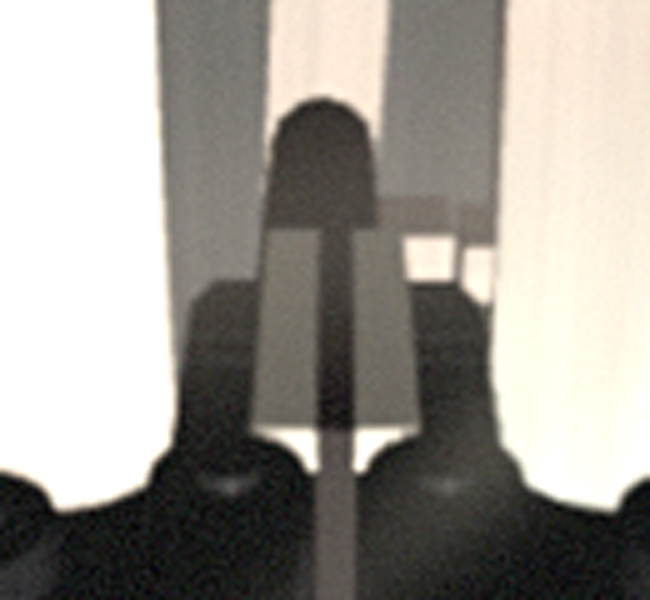

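```bash
Z='{"dx":0,"dy":0,"dz":0,"spin":0}'; python3 -m pendant '[{"dx":0,"dy":0,"dz":0,"spin":0},{"dx":0,"dy":0,"dz":0,"spin":0},{"dx":0,"dy":0,"dz":0,"spin":0},{"dx":0,"dy":0,"dz":0,"spin":0},{"dx":0,"dy":0,"dz":0.1,"spin":0},{"dx":0,"dy":0,"dz":0.2,"spin":0},{"dx":0,"dy":0,"dz":0.3,"spin":0},{"dx":0,"dy":0,"dz":0.3,"spin":0}]' 130; python3 -m pendant '[{"dx":0,"dy":0,"dz":0,"spin":0},{"dx":0,"dy":0,"dz":0,"spin":0},{"dx":0,"dy":0,"dz":0,"spin":0},{"dx":0,"dy":0,"dz":0,"spin":0}]' 220;  python3 -c "
from h import *
w,_=shot('wrist','w3');s,_=shot('scene')
v=cv2.resize(np.clip(w[150:350,200:370].astype(float)*2,0,255).astype(np.uint8),None,fx=2,fy=2)
s=cv2.resize(np.clip(s[170:270,255:385]*1.6,0,255).astype(np.uint8),(450,400))
cv2.imwrite('pics/w3c.png',np.hstack([v,s]))"
```

```text
time_s: 3.92
tool_pos: [0.6632, 0.0592, 0.1311]
ee_rot: [-0.666, 0.746, 0.001, -0.001]
wrist_force: [1.5, -0.2, -0.5]
gripper_width: 0.0416
finger_force: 0.3
time_s: 4.25
tool_pos: [0.6639, 0.0593, 0.1332]
ee_rot: [-0.666, 0.746, 0.0, 0.0]
wrist_force: [0.5, 0.8, -0.2]
gripper_width: 0.0121
finger_force: 14.4
```

View pics/w3c.png

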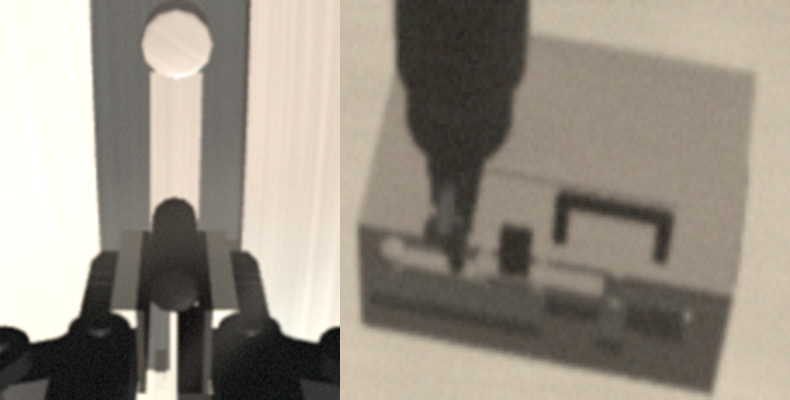

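It's gripped now: width is 12 mm and finger force 14 N, with the post between the pads. Next I swing it along its arc.

```bash
python3 -m pendant '[{"dx":0.01,"dy":-0.13,"dz":0,"spin":0},{"dx":0.03,"dy":-0.26,"dz":0,"spin":0},{"dx":0.06,"dy":-0.39,"dz":0,"spin":0},{"dx":0.1,"dy":-0.51,"dz":0,"spin":0},{"dx":0.16,"dy":-0.63,"dz":0,"spin":0},{"dx":0.23,"dy":-0.74,"dz":0,"spin":0},{"dx":0.31,"dy":-0.84,"dz":0,"spin":0},{"dx":0.39,"dy":-0.94,"dz":0,"spin":0},{"dx":0.5,"dy":-1.03,"dz":0,"spin":0},{"dx":0.6,"dy":-1.1,"dz":0,"spin":0},{"dx":0.72,"dy":-1.17,"dz":0,"spin":0},{"dx":0.83,"dy":-1.22,"dz":0,"spin":0}]' 220;python3 -m pendant '[{"dx":0,"dy":0,"dz":0,"spin":0},{"dx":0,"dy":0,"dz":0,"spin":0},{"dx":0,"dy":0,"dz":0,"spin":0}]' 220; python3 -m pendant '[{"dx":0,"dy":0,"dz":0,"spin":0},{"dx":0,"dy":0,"dz":0,"spin":0},{"dx":0,"dy":0,"dz":0,"spin":0},{"dx":0,"dy":0,"dz":-1,"spin":0},{"dx":0,"dy":0,"dz":-1.8,"spin":0},{"dx":0,"dy":0,"dz":-1.8,"spin":0}]' 130; python3 -c "
from h import *
p=viewer.camera_params('wrist');w,_=shot('wrist','w4')
v=np.clip(w[100:340,180:400].astype(float)*2,0,255).astype(np.uint8)
cv2.imwrite('pics/w4c.png',cv2.resize(v,None,fx=2,fy=2))
togo(W([-.114,.0215,.15]),-6.14)"
```

```text
time_s: 5.35
tool_pos: [0.7087, 0.0202, 0.133]
ee_rot: [-0.666, 0.746, 0.0, -0.0]
wrist_force: [-3.5, 2.9, 1.7]
gripper_width: 0.012
finger_force: 14.6
time_s: 5.6
tool_pos: [0.7087, 0.0202, 0.1331]
ee_rot: [-0.666, 0.746, -0.0, -0.0]
wrist_force: [-0.4, 0.2, -0.4]
gripper_width: 0.0121
finger_force: 14.5
time_s: 6.1
tool_pos: [0.7109, 0.02, 0.2143]
ee_rot: [-0.666, 0.746, -0.004, 0.004]
wrist_force: [-0.1, -1.1, 2.1]
gripper_width: 0.0419
finger_force: 0.0
go [-1.99  1.48  0.77] tool_y_az 173.6  spin -0.05
```

View pics/w4c.png

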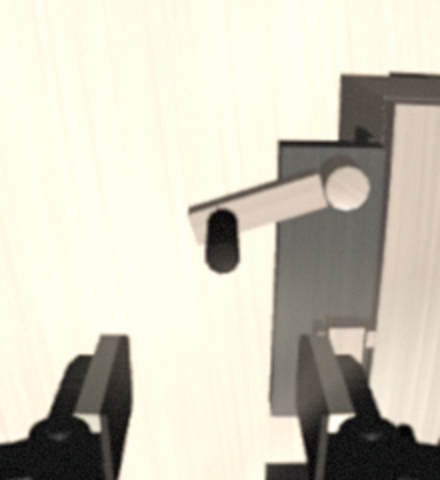

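The keeper is swung out about 1.3 rad (post at crop (222,240), clear of the bolt line). Next is the bolt fin.

```bash
python3 -m pendant '[{"dx":-0.8,"dy":0.6,"dz":0,"spin":0},{"dx":-1.6,"dy":1.2,"dz":0,"spin":0},{"dx":-2,"dy":1.5,"dz":0,"spin":0},{"dx":-2,"dy":1.5,"dz":0,"spin":0},{"dx":-2,"dy":1.5,"dz":0.7,"spin":0},{"dx":-2,"dy":1.5,"dz":1.4,"spin":0},{"dx":-2,"dy":1.5,"dz":1.8,"spin":0},{"dx":-2,"dy":1.5,"dz":1.8,"spin":0}]' 130;python3 -m pendant '[{"dx":0,"dy":0,"dz":0,"spin":0},{"dx":0,"dy":0,"dz":0,"spin":0},{"dx":0,"dy":0,"dz":0,"spin":0},{"dx":0,"dy":0,"dz":0,"spin":0}]' 220; python3 -c "
from h import *
c,R=chest();print('chest',R.T@(telemetry.get_obs()['tool_pos']-c))
togo(W([-.114,.066,.102]),-6.14)"
```

```text
time_s: 6.82
tool_pos: [0.6556, 0.1065, 0.1272]
ee_rot: [-0.666, 0.746, 0.002, -0.004]
wrist_force: [-1.0, 2.3, -1.6]
gripper_width: 0.0422
finger_force: 0.0
time_s: 7.15
tool_pos: [0.6621, 0.1067, 0.135]
ee_rot: [-0.666, 0.746, -0.003, 0.004]
wrist_force: [15.6, -2.1, -7.6]
gripper_width: 0.0122
finger_force: 8.2
chest [-0.11542845  0.02108363  0.10503523]
go [1.12 0.03 0.07] tool_y_az 173.5  spin -0.06
```

```bash
python3 -m pendant '[{"dx":0.2,"dy":0,"dz":0,"spin":0},{"dx":0.4,"dy":0,"dz":0,"spin":0},{"dx":0.6,"dy":0,"dz":0,"spin":0},{"dx":0.8,"dy":0,"dz":0,"spin":0},{"dx":1,"dy":0,"dz":0,"spin":0},{"dx":1.1,"dy":0,"dz":0,"spin":0},{"dx":1.12,"dy":0,"dz":0,"spin":0},{"dx":1.12,"dy":0,"dz":0,"spin":0},{"dx":1.12,"dy":0,"dz":0,"spin":0}]' 220; python3 -c "
from h import *
c,R=chest();print('chest',R.T@(telemetry.get_obs()['tool_pos']-c))"; python3 -m pendant '[{"dx":0,"dy":0,"dz":0,"spin":0},{"dx":0,"dy":0,"dz":0,"spin":0},{"dx":0,"dy":0,"dz":0,"spin":0},{"dx":0,"dy":0,"dz":-0.8,"spin":0},{"dx":0,"dy":0,"dz":-1.6,"spin":0},{"dx":0,"dy":0,"dz":-2,"spin":0},{"dx":0,"dy":0,"dz":-2,"spin":0}]' 130; python3 -c "
from h import *
c,R=chest();print('chest',R.T@(telemetry.get_obs()['tool_pos']-c))
togo(W([-.08,-.05,.125]),-6.14)"
```

```text
time_s: 7.9
tool_pos: [0.6572, 0.0626, 0.135]
ee_rot: [-0.666, 0.746, -0.003, 0.004]
wrist_force: [16.3, -2.3, -7.4]
gripper_width: 0.012
finger_force: 8.1
chest [-0.11526475  0.06554318  0.10500392]
time_s: 8.48
tool_pos: [0.6546, 0.0622, 0.2201]
ee_rot: [-0.666, 0.746, -0.003, 0.004]
wrist_force: [-0.2, 0.3, 1.8]
gripper_width: 0.0419
finger_force: 0.0
chest [-0.11271652  0.06617959  0.19013776]
go [-2.9   0.85  1.63] tool_y_az 173.6  spin -0.05
```

```bash
python3 -m pendant '[{"dx":-0.9,"dy":0.25,"dz":0,"spin":0},{"dx":-1.8,"dy":0.5,"dz":0,"spin":0},{"dx":-2.7,"dy":0.8,"dz":0,"spin":0},{"dx":-2.9,"dy":0.85,"dz":0,"spin":0},{"dx":-2.9,"dy":0.85,"dz":0,"spin":0},{"dx":-2.9,"dy":0.85,"dz":0.7,"spin":0},{"dx":-2.9,"dy":0.85,"dz":1.4,"spin":0},{"dx":-2.9,"dy":0.85,"dz":1.9,"spin":0},{"dx":-2.9,"dy":0.85,"dz":1.9,"spin":0}]' 130;python3 -m pendant '[{"dx":0,"dy":0,"dz":0,"spin":0},{"dx":0,"dy":0,"dz":0,"spin":0},{"dx":0,"dy":0,"dz":0,"spin":0},{"dx":0,"dy":0,"dz":0,"spin":0},{"dx":0,"dy":0,"dz":0,"spin":0}]' 220; python3 -c "
from h import *
c,R=chest();t=R.T@(telemetry.get_obs()['tool_pos']-c);print('chest',t)
h=np.array([.1,.08])
b=np.arctan2(.063,.18);r=np.hypot(.063,.18)
for th in np.arange(0,1.76,.1):
    dx=-r*(np.cos(b+th)-np.cos(b));dz=r*(np.sin(b+th)-np.sin(b))
    print(round(th,2),'dy(-x chest if neg)',round(dx/.04,2),'dz',round(-dz/.04,2), 'z',round(t[2]+.03+dz,3))"
```

```text
time_s: 9.23
tool_pos: [0.6299, 0.18, 0.1316]
ee_rot: [-0.666, 0.746, 0.002, -0.004]
wrist_force: [-1.0, -0.4, -1.9]
gripper_width: 0.0421
finger_force: 0.0
time_s: 9.65
tool_pos: [0.6364, 0.1806, 0.1399]
ee_rot: [-0.666, 0.746, -0.003, 0.004]
wrist_force: [15.7, -2.6, -7.0]
gripper_width: 0.0122
finger_force: 8.0
chest [-0.08196653 -0.04964141  0.10990638]
0.0 dy(-x chest if neg) -0.0 dz -0.0 z 0.14
0.1 dy(-x chest if neg) 0.18 dz -0.44 z 0.158
0.2 dy(-x chest if neg) 0.4 dz -0.86 z 0.174
0.3 dy(-x chest if neg) 0.67 dz -1.26 z 0.19
0.4 dy(-x chest if neg) 0.97 dz -1.63 z 0.205
0.5 dy(-x chest if neg) 1.31 dz -1.96 z 0.218
0.6 dy(-x chest if neg) 1.68 dz -2.27 z 0.231
0.7 dy(-x chest if neg) 2.07 dz -2.53 z 0.241
0.8 dy(-x chest if neg) 2.49 dz -2.75 z 0.25
0.9 dy(-x chest if neg) 2.94 dz -2.93 z 0.257
1.0 dy(-x chest if neg) 3.39 dz -3.06 z 0.262
1.1 dy(-x chest if neg) 3.86 dz -3.15 z 0.266
1.2 dy(-x chest if neg) 4.34 dz -3.19 z 0.268
1.3 dy(-x chest if neg) 4.81 dz -3.18 z 0.267
1.4 dy(-x chest if neg) 5.29 dz -3.13 z 0.265
1.5 dy(-x chest if neg) 5.75 dz -3.03 z 0.261
1.6 dy(-x chest if neg) 6.21 dz -2.88 z 0.255
1.7 dy(-x chest if neg) 6.64 dz -2.68 z 0.247
```

```bash
python3 -m pendant '[{"dx":0,"dy":0.09,"dz":-0.22,"spin":0},{"dx":0,"dy":0.18,"dz":-0.44,"spin":0},{"dx":0,"dy":0.29,"dz":-0.65,"spin":0},{"dx":0,"dy":0.4,"dz":-0.86,"spin":0},{"dx":0,"dy":0.53,"dz":-1.06,"spin":0},{"dx":0,"dy":0.67,"dz":-1.26,"spin":0},{"dx":0,"dy":0.82,"dz":-1.45,"spin":0},{"dx":0,"dy":0.97,"dz":-1.63,"spin":0},{"dx":0,"dy":1.14,"dz":-1.8,"spin":0},{"dx":0,"dy":1.31,"dz":-1.96,"spin":0},{"dx":0,"dy":1.49,"dz":-2.12,"spin":0},{"dx":0,"dy":1.68,"dz":-2.27,"spin":0}]' 220; python3 -m pendant '[{"dx":0,"dy":0.39,"dz":-0.26,"spin":0},{"dx":0,"dy":0.81,"dz":-0.48,"spin":0},{"dx":0,"dy":1.26,"dz":-0.66,"spin":0},{"dx":0,"dy":1.71,"dz":-0.79,"spin":0},{"dx":0,"dy":2.18,"dz":-0.88,"spin":0},{"dx":0,"dy":2.66,"dz":-0.92,"spin":0}]' 220
```

```text
time_s: 10.65
tool_pos: [0.5689, 0.1882, 0.2345]
ee_rot: [-0.666, 0.746, -0.003, 0.006]
wrist_force: [9.3, -1.5, 6.1]
gripper_width: 0.012
finger_force: 4.8
time_s: 11.15
tool_pos: [0.4611, 0.2005, 0.2701]
ee_rot: [-0.666, 0.746, -0.001, 0.005]
wrist_force: [4.7, -0.1, 4.1]
gripper_width: 0.0118
finger_force: 3.2
```

```bash
python3 -m pendant '[{"dx":0,"dy":0.47,"dz":0.01,"spin":0},{"dx":0,"dy":0.95,"dz":0.06,"spin":0},{"dx":0,"dy":1.41,"dz":0.16,"spin":0},{"dx":0,"dy":1.87,"dz":0.31,"spin":0},{"dx":0,"dy":2.3,"dz":0.51,"spin":0},{"dx":0,"dy":2.5,"dz":0.62,"spin":0},{"dx":0,"dy":2.5,"dz":0.62,"spin":0},{"dx":0,"dy":2.5,"dz":0.62,"spin":0}]' 220; python3 -c "
from h import *
s,p=shot('scene','s5')
cv2.imwrite('pics/s5c.png',cv2.resize(np.clip(s[0:300,200:400]*1.5,0,255).astype(np.uint8),None,fx=2,fy=2))"
```

```text
time_s: 11.82
tool_pos: [0.36, 0.2122, 0.242]
ee_rot: [-0.667, 0.745, 0.001, 0.001]
wrist_force: [-4.0, 0.7, 5.1]
gripper_width: 0.0117
finger_force: 3.3
```

View pics/s5c.png

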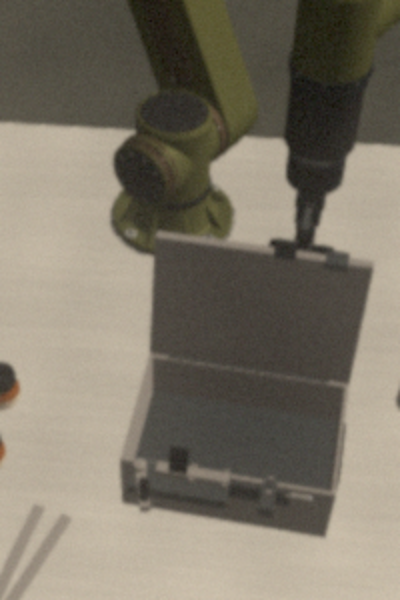

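The lid stands at about 1.75 rad with the chest open, the bolt fin at crop (178,458). I'll release the handle, rise and re-measure the jars.

```bash
python3 -m pendant '[{"dx":0,"dy":0,"dz":0,"spin":0},{"dx":0,"dy":0,"dz":0,"spin":0},{"dx":0,"dy":0,"dz":0,"spin":0},{"dx":0,"dy":0,"dz":0,"spin":0},{"dx":0,"dy":0,"dz":-0.5,"spin":0},{"dx":0,"dy":0,"dz":-1,"spin":0},{"dx":0,"dy":0,"dz":-2,"spin":0},{"dx":0,"dy":0,"dz":-3,"spin":0},{"dx":0,"dy":0,"dz":-3.5,"spin":0},{"dx":0,"dy":0,"dz":-3.5,"spin":0}]' 140
cat >> h.py <<'E'
def find(pr=True):
    im,p=shot("top");out=[]
    hsv=cv2.cvtColor(im,cv2.COLOR_BGR2HSV)
    for c,s in jars(im,p):
        X=plane(p,c,.050)
        if .33<X[0]<.72 and -.5<X[1]<-.12 and 150<s[4]<330: out.append(X)
    if pr: print("jars",np.round(out,4).tolist())
    return out
E
python3 -c "
from h import *
J=find()
for j in J: togo([j[0],j[1],.12],-6.14)"
```

```text
time_s: 12.7
tool_pos: [0.3615, 0.212, 0.3846]
ee_rot: [-0.666, 0.746, -0.0, 0.003]
wrist_force: [0.0, -0.1, 0.3]
gripper_width: 0.0385
finger_force: 0.0
jars [[0.57, -0.2328, 0.05], [0.5654, -0.3379, 0.05], [0.4489, -0.2319, 0.05], [0.4386, -0.3405, 0.05]]
go [10.49 -6.43  6.53] tool_y_az 173.5  spin -0.05
go [13.11 -6.61  6.53] tool_y_az 173.5  spin -0.05
go [10.81 -3.42  6.53] tool_y_az 173.5  spin -0.05
go [13.53 -3.47  6.52] tool_y_az 173.5  spin -0.05
```

```bash
python3 -m pendant '[{"dx":0.9,"dy":-0.29,"dz":0,"spin":0},{"dx":1.85,"dy":-0.58,"dz":0,"spin":0},{"dx":2.8,"dy":-0.88,"dz":0,"spin":0},{"dx":3.75,"dy":-1.18,"dz":0,"spin":0},{"dx":4.7,"dy":-1.48,"dz":0,"spin":0},{"dx":5.65,"dy":-1.78,"dz":0,"spin":0},{"dx":6.6,"dy":-2.08,"dz":0.2,"spin":0},{"dx":7.5,"dy":-2.38,"dz":0.5,"spin":0},{"dx":8.4,"dy":-2.68,"dz":1,"spin":0},{"dx":9.2,"dy":-2.95,"dz":1.5,"spin":0},{"dx":10,"dy":-3.2,"dz":2,"spin":0},{"dx":10.8,"dy":-3.42,"dz":2.5,"spin":0}]' 0; python3 -m pendant '[{"dx":0,"dy":0,"dz":1,"spin":0},{"dx":0,"dy":0,"dz":2,"spin":0},{"dx":0,"dy":0,"dz":3,"spin":0},{"dx":0,"dy":0,"dz":4,"spin":0},{"dx":0,"dy":0,"dz":4.2,"spin":0},{"dx":0,"dy":0,"dz":4.2,"spin":0},{"dx":0,"dy":0,"dz":4.2,"spin":0}]' 0;python3 -c "
from h import *
togo([.4489,-.2319,.016],-6.14)
w,p=shot('wrist','w6');cv2.imwrite('pics/w6c.png',w)"
```

```text
time_s: 13.75
tool_pos: [0.4474, -0.2346, 0.2771]
ee_rot: [-0.666, 0.746, 0.001, -0.001]
wrist_force: [1.1, 0.7, 0.6]
gripper_width: 0.0857
finger_force: 0.0
time_s: 14.33
tool_pos: [0.4482, -0.2331, 0.1134]
ee_rot: [-0.666, 0.746, -0.001, -0.0]
wrist_force: [0.0, 0.6, 0.8]
gripper_width: 0.0854
finger_force: 0.0
go [-0.04 -0.01  2.44] tool_y_az 173.6  spin -0.05
```

View pics/w6c.png

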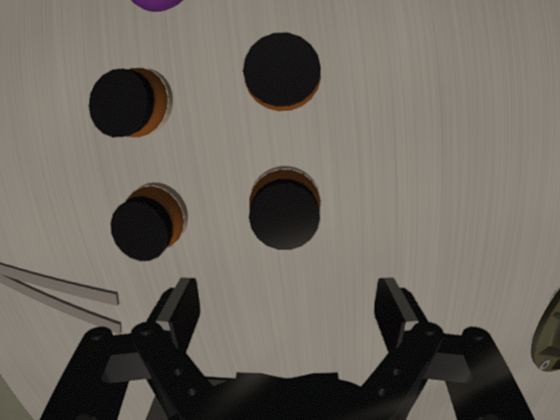

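The wrist view shows the target cap at (285,214), centred between the pads, so the alignment is good. I'll descend and grip.

```bash
python3 -m pendant '[{"dx":0,"dy":0,"dz":0.8,"spin":0},{"dx":0,"dy":0,"dz":1.6,"spin":0},{"dx":0,"dy":0,"dz":2.2,"spin":0},{"dx":0,"dy":0,"dz":2.55,"spin":0},{"dx":0,"dy":0,"dz":2.55,"spin":0},{"dx":0,"dy":0,"dz":2.55,"spin":0}]' 0; python3 -m pendant '[{"dx":0,"dy":0,"dz":0,"spin":0},{"dx":0,"dy":0,"dz":0,"spin":0},{"dx":0,"dy":0,"dz":0,"spin":0},{"dx":0,"dy":0,"dz":0,"spin":0}]' 120; python3 -m pendant '[{"dx":0,"dy":0,"dz":-0.5,"spin":0},{"dx":0,"dy":0,"dz":-1.5,"spin":0},{"dx":0,"dy":0,"dz":-2.5,"spin":0},{"dx":0,"dy":0,"dz":-3.5,"spin":0},{"dx":0,"dy":0,"dz":-4.5,"spin":0},{"dx":0,"dy":0,"dz":-5.5,"spin":0},{"dx":0,"dy":0,"dz":-6.5,"spin":0},{"dx":0,"dy":0,"dz":-7,"spin":0},{"dx":0,"dy":0,"dz":-7,"spin":0}]' 120; python3 -c "
from h import *
for y in [.105,.035,-.035,-.105]: print(W([-.02,y,0]));togo([*W([-.02,y,0])[:2],.30],-6.14)
c,R=chest();print((R.T@(telemetry.get_obs()['tool_pos']-c)))"
```

```text
time_s: 14.88
tool_pos: [0.4492, -0.233, 0.0122]
ee_rot: [-0.667, 0.745, -0.001, 0.001]
wrist_force: [0.4, 0.7, 0.1]
gripper_width: 0.0855
finger_force: 0.0
time_s: 15.22
tool_pos: [0.4496, -0.2331, 0.0127]
ee_rot: [-0.667, 0.745, -0.002, 0.001]
wrist_force: [-1.0, 0.1, 6.4]
gripper_width: 0.0523
finger_force: 62.5
time_s: 15.97
tool_pos: [0.4488, -0.2334, 0.2963]
ee_rot: [-0.666, 0.746, -0.004, 0.002]
wrist_force: [-0.9, -0.3, -2.4]
gripper_width: 0.0521
finger_force: 64.4
[0.55826228 0.03351163 0.03      ]
go [-6.94 -1.97 -0.08] tool_y_az 173.5  spin -0.05
[0.56574453 0.1031106  0.03      ]
go [-8.69 -1.96 -0.09] tool_y_az 173.5  spin -0.05
[0.57322679 0.17270956 0.03      ]
go [-10.44  -1.95  -0.09] tool_y_az 173.5  spin -0.05
[0.58070905 0.24230853 0.03      ]
go [-12.19  -1.94  -0.09] tool_y_az 173.5  spin -0.05
[0.06027841 0.38206559 0.26631422]
```

```bash
python3 -m pendant '[{"dx":-0.9,"dy":-0.26,"dz":0,"spin":0},{"dx":-1.8,"dy":-0.52,"dz":0,"spin":0},{"dx":-2.7,"dy":-0.78,"dz":0,"spin":0},{"dx":-3.6,"dy":-1.04,"dz":0,"spin":0},{"dx":-4.5,"dy":-1.3,"dz":0,"spin":0},{"dx":-5.4,"dy":-1.56,"dz":0,"spin":0},{"dx":-6.2,"dy":-1.8,"dz":0,"spin":0},{"dx":-6.94,"dy":-1.97,"dz":0,"spin":0},{"dx":-6.94,"dy":-1.97,"dz":0,"spin":0},{"dx":-6.94,"dy":-1.97,"dz":0,"spin":0}]' 120; python3 -m pendant '[{"dx":0,"dy":0,"dz":1,"spin":0},{"dx":0,"dy":0,"dz":2,"spin":0},{"dx":0,"dy":0,"dz":3,"spin":0},{"dx":0,"dy":0,"dz":4,"spin":0},{"dx":0,"dy":0,"dz":4.5,"spin":0},{"dx":0,"dy":0,"dz":4.5,"spin":0},{"dx":0,"dy":0,"dz":4.5,"spin":0}]' 120;  python3 -c "
from h import *
togo([*W([-.02,.105,0])[:2],.045],-6.14)
c,R=chest();o=telemetry.get_obs();print((R.T@(o['tool_pos']-c)),o['effort'])"
```

```text
time_s: 16.8
tool_pos: [0.557, 0.0362, 0.2878]
ee_rot: [-0.667, 0.745, 0.001, -0.001]
wrist_force: [0.2, 0.2, -3.0]
gripper_width: 0.0521
finger_force: 64.1
time_s: 17.38
tool_pos: [0.5565, 0.0333, 0.1095]
ee_rot: [-0.666, 0.746, 0.0, -0.001]
wrist_force: [-0.1, -0.2, -1.9]
gripper_width: 0.0521
finger_force: 64.2
go [-0.01 -0.05  1.61] tool_y_az 173.5  spin -0.05
[-0.01829     0.10537134  0.07954331] [ 5.96579374e-02 -3.04979789e+01  3.30850410e+01  6.71844050e+00
  3.92345607e-02  2.34635489e-03]
```

```bash
python3 -m pendant '[{"dx":0,"dy":0,"dz":0.6,"spin":0},{"dx":0,"dy":0,"dz":1.2,"spin":0},{"dx":0,"dy":0,"dz":1.5,"spin":0},{"dx":0,"dy":0,"dz":1.65,"spin":0},{"dx":0,"dy":0,"dz":1.65,"spin":0},{"dx":0,"dy":0,"dz":1.65,"spin":0}]' 120; python3 -m pendant '[{"dx":0,"dy":0,"dz":0,"spin":0},{"dx":0,"dy":0,"dz":0,"spin":0},{"dx":0,"dy":0,"dz":0,"spin":0},{"dx":0,"dy":0,"dz":-1,"spin":0},{"dx":0,"dy":0,"dz":-2,"spin":0},{"dx":0,"dy":0,"dz":-3,"spin":0},{"dx":0,"dy":0,"dz":-4,"spin":0},{"dx":0,"dy":0,"dz":-5,"spin":0},{"dx":0,"dy":0,"dz":-6,"spin":0},{"dx":0,"dy":0,"dz":-6,"spin":0}]' 20;  python3 -c "
from h import *
J=find()
for j in J: togo([j[0],j[1],.0125],-6.14)"
```

```text
time_s: 17.88
tool_pos: [0.5582, 0.0345, 0.0458]
ee_rot: [-0.666, 0.746, -0.001, 0.001]
wrist_force: [-0.3, -0.7, -2.7]
gripper_width: 0.0518
finger_force: 64.4
time_s: 18.72
tool_pos: [0.5594, 0.0336, 0.295]
ee_rot: [-0.666, 0.746, -0.004, 0.006]
wrist_force: [0.0, 0.0, 1.1]
gripper_width: 0.0784
finger_force: 0.0
jars [[0.5698, -0.2332, 0.05], [0.5655, -0.338, 0.05], [0.4384, -0.3404, 0.05]]
go [ 6.64 -0.95  6.94] tool_y_az 173.5  spin -0.05
go [ 9.25 -1.14  6.94] tool_y_az 173.5  spin -0.05
go [9.67 2.01 6.9 ] tool_y_az 173.5  spin -0.05
```

```bash
python3 -m pendant '[{"dx":1,"dy":-0.14,"dz":0,"spin":0},{"dx":2,"dy":-0.28,"dz":0,"spin":0},{"dx":3,"dy":-0.43,"dz":0,"spin":0},{"dx":4,"dy":-0.57,"dz":0.3,"spin":0},{"dx":4.9,"dy":-0.7,"dz":0.8,"spin":0},{"dx":5.7,"dy":-0.83,"dz":1.4,"spin":0},{"dx":6.4,"dy":-0.93,"dz":2,"spin":0},{"dx":6.64,"dy":-0.95,"dz":3,"spin":0},{"dx":6.64,"dy":-0.95,"dz":4,"spin":0},{"dx":6.64,"dy":-0.95,"dz":4.5,"spin":0},{"dx":6.64,"dy":-0.95,"dz":4.5,"spin":0},{"dx":6.64,"dy":-0.95,"dz":4.5,"spin":0}]' 0; python3 -c "
from h import *
togo([.5698,-.2332,.0125],-6.14)"
```

```text
time_s: 19.77
tool_pos: [0.5648, -0.234, 0.1037]
ee_rot: [-0.666, 0.746, 0.0, -0.001]
wrist_force: [0.3, -0.4, 1.4]
gripper_width: 0.0852
finger_force: 0.0
go [-0.03 -0.13  2.28] tool_y_az 173.6  spin -0.05
```

```bash
python3 -m pendant '[{"dx":-0.03,"dy":-0.1,"dz":0.8,"spin":0},{"dx":-0.03,"dy":-0.1,"dz":1.6,"spin":0},{"dx":-0.03,"dy":-0.1,"dz":2.1,"spin":0},{"dx":-0.03,"dy":-0.1,"dz":2.3,"spin":0},{"dx":-0.03,"dy":-0.1,"dz":2.3,"spin":0},{"dx":-0.03,"dy":-0.1,"dz":2.3,"spin":0}]' 0; python3 -m pendant '[{"dx":0,"dy":0,"dz":0,"spin":0},{"dx":0,"dy":0,"dz":0,"spin":0},{"dx":0,"dy":0,"dz":0,"spin":0},{"dx":0,"dy":0,"dz":0,"spin":0}]' 120; python3 -m pendant '[{"dx":0,"dy":0,"dz":-0.5,"spin":0},{"dx":0,"dy":0,"dz":-1.5,"spin":0},{"dx":0,"dy":0,"dz":-2.5,"spin":0},{"dx":0,"dy":0,"dz":-3.5,"spin":0},{"dx":0,"dy":0,"dz":-4.5,"spin":0},{"dx":0,"dy":0,"dz":-5.5,"spin":0},{"dx":0,"dy":0,"dz":-6.5,"spin":0},{"dx":0,"dy":0,"dz":-7,"spin":0},{"dx":0,"dy":0,"dz":-7,"spin":0}]' 120; python3 -c "
from h import *
togo([*W([-.02,.035,0])[:2],.28],-6.14)"
```

```text
time_s: 20.27
tool_pos: [0.571, -0.2333, 0.0149]
ee_rot: [-0.667, 0.745, -0.002, 0.001]
wrist_force: [-0.1, -0.0, 0.0]
gripper_width: 0.0855
finger_force: 0.0
time_s: 20.6
tool_pos: [0.5711, -0.2334, 0.0148]
ee_rot: [-0.667, 0.745, -0.002, 0.001]
wrist_force: [0.5, 1.0, 5.8]
gripper_width: 0.0521
finger_force: 62.3
time_s: 21.35
tool_pos: [0.5702, -0.2338, 0.2989]
ee_rot: [-0.666, 0.746, -0.004, 0.003]
wrist_force: [-0.3, -0.2, -2.6]
gripper_width: 0.0521
finger_force: 64.2
go [-8.36  1.06  0.45] tool_y_az 173.5  spin -0.05
```

```bash
python3 -m pendant '[{"dx":-1,"dy":0.13,"dz":0,"spin":0},{"dx":-2,"dy":0.26,"dz":0,"spin":0},{"dx":-3,"dy":0.39,"dz":0,"spin":0},{"dx":-4,"dy":0.52,"dz":0,"spin":0},{"dx":-5,"dy":0.64,"dz":0,"spin":0},{"dx":-6,"dy":0.77,"dz":0,"spin":0},{"dx":-7,"dy":0.89,"dz":0,"spin":0},{"dx":-7.8,"dy":1,"dz":0,"spin":0},{"dx":-8.36,"dy":1.06,"dz":0,"spin":0},{"dx":-8.36,"dy":1.06,"dz":0,"spin":0},{"dx":-8.36,"dy":1.06,"dz":0,"spin":0}]' 120; python3 -m pendant '[{"dx":0,"dy":0,"dz":1,"spin":0},{"dx":0,"dy":0,"dz":2,"spin":0},{"dx":0,"dy":0,"dz":3,"spin":0},{"dx":0,"dy":0,"dz":4,"spin":0},{"dx":0,"dy":0,"dz":4.5,"spin":0},{"dx":0,"dy":0,"dz":4.5,"spin":0},{"dx":0,"dy":0,"dz":4.5,"spin":0}]' 120;  python3 -c "
from h import *
togo([*W([-.02,.035,0])[:2],.046],-6.14)"
```

```text
time_s: 22.27
tool_pos: [0.564, 0.1056, 0.2902]
ee_rot: [-0.667, 0.745, 0.001, -0.001]
wrist_force: [-0.8, 0.1, -3.7]
gripper_width: 0.0518
finger_force: 64.1
time_s: 22.85
tool_pos: [0.5641, 0.1028, 0.1113]
ee_rot: [-0.666, 0.746, 0.0, -0.001]
wrist_force: [0.7, -0.6, -2.5]
gripper_width: 0.0514
finger_force: 64.2
go [-0.02 -0.04  1.63] tool_y_az 173.5  spin -0.06
```

```bash
python3 -m pendant '[{"dx":0,"dy":0,"dz":0.6,"spin":0},{"dx":0,"dy":0,"dz":1.2,"spin":0},{"dx":0,"dy":0,"dz":1.5,"spin":0},{"dx":0,"dy":0,"dz":1.63,"spin":0},{"dx":0,"dy":0,"dz":1.63,"spin":0},{"dx":0,"dy":0,"dz":1.63,"spin":0}]' 120; python3 -m pendant '[{"dx":0,"dy":0,"dz":0,"spin":0},{"dx":0,"dy":0,"dz":0,"spin":0},{"dx":0,"dy":0,"dz":0,"spin":0},{"dx":0,"dy":0,"dz":-1,"spin":0},{"dx":0,"dy":0,"dz":-2,"spin":0},{"dx":0,"dy":0,"dz":-3,"spin":0},{"dx":0,"dy":0,"dz":-4,"spin":0},{"dx":0,"dy":0,"dz":-5,"spin":0},{"dx":0,"dy":0,"dz":-6,"spin":0},{"dx":0,"dy":0,"dz":-6,"spin":0}]' 20;  python3 -c "
from h import *
J=find()
for j in J: togo([j[0],j[1],.0125],-6.14)"
```

```text
time_s: 23.35
tool_pos: [0.5657, 0.1042, 0.0488]
ee_rot: [-0.666, 0.746, -0.001, 0.001]
wrist_force: [0.0, -0.4, -2.8]
gripper_width: 0.0521
finger_force: 64.4
time_s: 24.18
tool_pos: [0.5668, 0.1034, 0.298]
ee_rot: [-0.666, 0.746, -0.004, 0.007]
wrist_force: [-0.9, -0.9, 2.4]
gripper_width: 0.0785
finger_force: 0.0
jars [[0.5655, -0.3379, 0.05], [0.4383, -0.3405, 0.05]]
go [11.01 -1.15  6.99] tool_y_az 173.5  spin -0.05
go [11.43  2.    6.96] tool_y_az 173.5  spin -0.05
```

```bash
python3 -m pendant '[{"dx":1,"dy":0.17,"dz":0,"spin":0},{"dx":2,"dy":0.35,"dz":0,"spin":0},{"dx":3,"dy":0.52,"dz":0,"spin":0},{"dx":4,"dy":0.7,"dz":0,"spin":0},{"dx":5,"dy":0.87,"dz":0,"spin":0},{"dx":6,"dy":1.05,"dz":0,"spin":0},{"dx":7,"dy":1.22,"dz":0,"spin":0},{"dx":8,"dy":1.4,"dz":0,"spin":0},{"dx":9,"dy":1.57,"dz":0,"spin":0},{"dx":10,"dy":1.75,"dz":0,"spin":0},{"dx":11,"dy":1.92,"dz":0,"spin":0},{"dx":11.43,"dy":2,"dz":0.4,"spin":0}]' 0; python3 -m pendant '[{"dx":0,"dy":0,"dz":1,"spin":0},{"dx":0,"dy":0,"dz":2,"spin":0},{"dx":0,"dy":0,"dz":3,"spin":0},{"dx":0,"dy":0,"dz":4,"spin":0},{"dx":0,"dy":0,"dz":4.2,"spin":0},{"dx":0,"dy":0,"dz":4.2,"spin":0},{"dx":0,"dy":0,"dz":4.2,"spin":0}]' 0;python3 -c "
from h import *
togo([.4383,-.3405,.0125],-6.14)"
```

```text
time_s: 25.23
tool_pos: [0.4327, -0.3457, 0.2738]
ee_rot: [-0.665, 0.747, -0.003, 0.0]
wrist_force: [0.7, 1.2, 0.7]
gripper_width: 0.0854
finger_force: 0.0
time_s: 25.82
tool_pos: [0.4346, -0.342, 0.1051]
ee_rot: [-0.667, 0.745, -0.001, -0.0]
wrist_force: [0.2, 0.0, 1.9]
gripper_width: 0.0857
finger_force: 0.0
go [-0.05 -0.08  2.32] tool_y_az 173.6  spin -0.04
```

```bash
python3 -m pendant '[{"dx":-0.04,"dy":-0.06,"dz":0.8,"spin":0},{"dx":-0.04,"dy":-0.06,"dz":1.6,"spin":0},{"dx":-0.04,"dy":-0.06,"dz":2.1,"spin":0},{"dx":-0.04,"dy":-0.06,"dz":2.32,"spin":0},{"dx":-0.04,"dy":-0.06,"dz":2.32,"spin":0},{"dx":-0.04,"dy":-0.06,"dz":2.32,"spin":0}]' 0; python3 -m pendant '[{"dx":0,"dy":0,"dz":0,"spin":0},{"dx":0,"dy":0,"dz":0,"spin":0},{"dx":0,"dy":0,"dz":0,"spin":0},{"dx":0,"dy":0,"dz":0,"spin":0}]' 120; python3 -m pendant '[{"dx":0,"dy":0,"dz":-0.5,"spin":0},{"dx":0,"dy":0,"dz":-1.5,"spin":0},{"dx":0,"dy":0,"dz":-2.5,"spin":0},{"dx":0,"dy":0,"dz":-3.5,"spin":0},{"dx":0,"dy":0,"dz":-4.5,"spin":0},{"dx":0,"dy":0,"dz":-5.5,"spin":0},{"dx":0,"dy":0,"dz":-6.5,"spin":0},{"dx":0,"dy":0,"dz":-7,"spin":0},{"dx":0,"dy":0,"dz":-7,"spin":0}]' 120; python3 -c "
from h import *
togo([*W([-.02,-.035,0])[:2],.28],-6.14)"
```

```text
time_s: 26.32
tool_pos: [0.4381, -0.3409, 0.0128]
ee_rot: [-0.667, 0.745, -0.002, 0.0]
wrist_force: [-0.3, -0.3, 0.4]
gripper_width: 0.0854
finger_force: 0.0
time_s: 26.65
tool_pos: [0.4381, -0.3409, 0.0126]
ee_rot: [-0.667, 0.745, -0.002, 0.001]
wrist_force: [0.4, -0.0, 6.1]
gripper_width: 0.0522
finger_force: 62.5
time_s: 27.4
tool_pos: [0.4373, -0.3411, 0.2965]
ee_rot: [-0.666, 0.746, -0.004, 0.002]
wrist_force: [0.0, -0.4, -2.0]
gripper_width: 0.052
finger_force: 63.8
go [-13.15  -1.93   0.38] tool_y_az 173.5  spin -0.05
```

```bash
python3 -m pendant '[{"dx":-1,"dy":-0.15,"dz":0,"spin":0},{"dx":-2,"dy":-0.29,"dz":0,"spin":0},{"dx":-3,"dy":-0.44,"dz":0,"spin":0},{"dx":-4,"dy":-0.59,"dz":0,"spin":0},{"dx":-5,"dy":-0.73,"dz":0,"spin":0},{"dx":-6,"dy":-0.88,"dz":0,"spin":0},{"dx":-7,"dy":-1.03,"dz":0,"spin":0},{"dx":-8,"dy":-1.17,"dz":0,"spin":0},{"dx":-9,"dy":-1.32,"dz":0,"spin":0},{"dx":-10,"dy":-1.47,"dz":0,"spin":0},{"dx":-11,"dy":-1.61,"dz":0,"spin":0},{"dx":-12,"dy":-1.76,"dz":0,"spin":0}]' 120; python3 -m pendant '[{"dx":-0.8,"dy":-0.13,"dz":0,"spin":0},{"dx":-1.15,"dy":-0.17,"dz":0,"spin":0},{"dx":-1.15,"dy":-0.17,"dz":0,"spin":0},{"dx":-1.15,"dy":-0.17,"dz":0,"spin":0},{"dx":-1.15,"dy":-0.17,"dz":1,"spin":0},{"dx":-1.15,"dy":-0.17,"dz":2,"spin":0},{"dx":-1.15,"dy":-0.17,"dz":3,"spin":0},{"dx":-1.15,"dy":-0.17,"dz":4,"spin":0},{"dx":-1.15,"dy":-0.17,"dz":4.5,"spin":0},{"dx":-1.15,"dy":-0.17,"dz":4.5,"spin":0},{"dx":-1.15,"dy":-0.17,"dz":4.5,"spin":0}]' 120;  python3 -c "
from h import *
togo([*W([-.02,-.035,0])[:2],.0435],-6.14)"
```

```text
time_s: 28.4
tool_pos: [0.5598, 0.1313, 0.2889]
ee_rot: [-0.667, 0.745, 0.001, -0.001]
wrist_force: [1.3, -1.4, -2.3]
gripper_width: 0.0523
finger_force: 63.8
time_s: 29.32
tool_pos: [0.5718, 0.1725, 0.11]
ee_rot: [-0.666, 0.746, -0.0, -0.001]
wrist_force: [-0.1, -0.8, -0.7]
gripper_width: 0.0519
finger_force: 63.9
go [-0.01 -0.04  1.66] tool_y_az 173.5  spin -0.06
```

```bash
python3 -m pendant '[{"dx":0,"dy":0,"dz":0.6,"spin":0},{"dx":0,"dy":0,"dz":1.2,"spin":0},{"dx":0,"dy":0,"dz":1.5,"spin":0},{"dx":0,"dy":0,"dz":1.67,"spin":0},{"dx":0,"dy":0,"dz":1.67,"spin":0},{"dx":0,"dy":0,"dz":1.67,"spin":0}]' 120; python3 -m pendant '[{"dx":0,"dy":0,"dz":0,"spin":0},{"dx":0,"dy":0,"dz":0,"spin":0},{"dx":0,"dy":0,"dz":0,"spin":0},{"dx":0,"dy":0,"dz":-1,"spin":0},{"dx":0,"dy":0,"dz":-2,"spin":0},{"dx":0,"dy":0,"dz":-3,"spin":0},{"dx":0,"dy":0,"dz":-4,"spin":0},{"dx":0,"dy":0,"dz":-5,"spin":0},{"dx":0,"dy":0,"dz":-6,"spin":0},{"dx":0,"dy":0,"dz":-6,"spin":0}]' 20;  python3 -c "
from h import *
J=find()
for j in J: togo([j[0],j[1],.0125],-6.14)"
```

```text
time_s: 29.82
tool_pos: [0.5731, 0.1743, 0.0452]
ee_rot: [-0.666, 0.746, -0.001, 0.001]
wrist_force: [-0.2, -0.2, -2.5]
gripper_width: 0.0521
finger_force: 64.0
time_s: 30.65
tool_pos: [0.5743, 0.1736, 0.2945]
ee_rot: [-0.666, 0.746, -0.003, 0.007]
wrist_force: [-0.1, 0.4, 2.7]
gripper_width: 0.0788
finger_force: 0.0
jars [[0.5656, -0.3379, 0.05]]
go [12.78 -1.17  6.88] tool_y_az 173.6  spin -0.05
```

```bash
python3 -m pendant '[{"dx":1,"dy":-0.09,"dz":0,"spin":0},{"dx":2,"dy":-0.18,"dz":0,"spin":0},{"dx":3,"dy":-0.27,"dz":0,"spin":0},{"dx":4,"dy":-0.37,"dz":0,"spin":0},{"dx":5,"dy":-0.46,"dz":0,"spin":0},{"dx":6,"dy":-0.55,"dz":0,"spin":0},{"dx":7,"dy":-0.64,"dz":0,"spin":0},{"dx":8,"dy":-0.73,"dz":0,"spin":0},{"dx":9,"dy":-0.82,"dz":0,"spin":0},{"dx":10,"dy":-0.92,"dz":0,"spin":0},{"dx":11,"dy":-1.01,"dz":0,"spin":0},{"dx":12,"dy":-1.1,"dz":0,"spin":0}]' 0; python3 -m pendant '[{"dx":0.78,"dy":-0.07,"dz":0,"spin":0},{"dx":0.78,"dy":-0.07,"dz":1,"spin":0},{"dx":0.78,"dy":-0.07,"dz":2,"spin":0},{"dx":0.78,"dy":-0.07,"dz":3,"spin":0},{"dx":0.78,"dy":-0.07,"dz":4,"spin":0},{"dx":0.78,"dy":-0.07,"dz":4.5,"spin":0},{"dx":0.78,"dy":-0.07,"dz":4.5,"spin":0},{"dx":0.78,"dy":-0.07,"dz":4.5,"spin":0}]' 0;python3 -c "
from h import *
J=find()
togo([.5656,-.3379,.0125],-6.14)"
```

```text
time_s: 31.7
tool_pos: [0.5616, -0.3098, 0.2832]
ee_rot: [-0.666, 0.746, -0.0, 0.0]
wrist_force: [0.4, 0.7, 0.5]
gripper_width: 0.0852
finger_force: 0.0
time_s: 32.37
tool_pos: [0.5609, -0.3392, 0.1027]
ee_rot: [-0.666, 0.746, 0.001, -0.001]
wrist_force: [0.7, -0.3, 2.0]
gripper_width: 0.0853
finger_force: 0.0
jars []
go [-0.06 -0.08  2.32] tool_y_az 173.6  spin -0.04
```

```bash
python3 -m pendant '[{"dx":-0.04,"dy":-0.06,"dz":0.8,"spin":0},{"dx":-0.04,"dy":-0.06,"dz":1.6,"spin":0},{"dx":-0.04,"dy":-0.06,"dz":2.1,"spin":0},{"dx":-0.04,"dy":-0.06,"dz":2.32,"spin":0},{"dx":-0.04,"dy":-0.06,"dz":2.32,"spin":0},{"dx":-0.04,"dy":-0.06,"dz":2.32,"spin":0}]' 0; python3 -m pendant '[{"dx":0,"dy":0,"dz":0,"spin":0},{"dx":0,"dy":0,"dz":0,"spin":0},{"dx":0,"dy":0,"dz":0,"spin":0},{"dx":0,"dy":0,"dz":0,"spin":0}]' 120; python3 -m pendant '[{"dx":0,"dy":0,"dz":-0.5,"spin":0},{"dx":0,"dy":0,"dz":-1.5,"spin":0},{"dx":0,"dy":0,"dz":-2.5,"spin":0},{"dx":0,"dy":0,"dz":-3.5,"spin":0},{"dx":0,"dy":0,"dz":-4.5,"spin":0},{"dx":0,"dy":0,"dz":-5.5,"spin":0},{"dx":0,"dy":0,"dz":-6.5,"spin":0},{"dx":0,"dy":0,"dz":-7,"spin":0},{"dx":0,"dy":0,"dz":-7,"spin":0}]' 120; python3 -c "
from h import *
togo([*W([-.02,-.105,0])[:2],.28],-6.14)"
```

```text
time_s: 32.92
tool_pos: [0.5654, -0.3386, 0.0131]
ee_rot: [-0.667, 0.745, -0.002, 0.0]
wrist_force: [0.0, -0.1, 1.2]
gripper_width: 0.0857
finger_force: 0.0
time_s: 33.25
tool_pos: [0.5655, -0.3386, 0.0132]
ee_rot: [-0.667, 0.745, -0.002, 0.001]
wrist_force: [-0.1, 1.9, 5.6]
gripper_width: 0.0521
finger_force: 63.2
time_s: 34.0
tool_pos: [0.5647, -0.3388, 0.2977]
ee_rot: [-0.666, 0.746, -0.005, 0.002]
wrist_force: [-0.1, -0.5, -0.8]
gripper_width: 0.0519
finger_force: 63.5
go [-14.48   1.24   0.38] tool_y_az 173.5  spin -0.05
```

```bash
python3 -m pendant '[{"dx":-1,"dy":0.09,"dz":0,"spin":0},{"dx":-2,"dy":0.17,"dz":0,"spin":0},{"dx":-3,"dy":0.26,"dz":0,"spin":0},{"dx":-4,"dy":0.34,"dz":0,"spin":0},{"dx":-5,"dy":0.43,"dz":0,"spin":0},{"dx":-6,"dy":0.51,"dz":0,"spin":0},{"dx":-7,"dy":0.6,"dz":0,"spin":0},{"dx":-8,"dy":0.69,"dz":0,"spin":0},{"dx":-9,"dy":0.77,"dz":0,"spin":0},{"dx":-10,"dy":0.86,"dz":0,"spin":0},{"dx":-11,"dy":0.94,"dz":0,"spin":0},{"dx":-12,"dy":1.03,"dz":0,"spin":0}]' 120; python3 -m pendant '[{"dx":-1,"dy":0.09,"dz":0,"spin":0},{"dx":-2,"dy":0.17,"dz":0,"spin":0},{"dx":-2.5,"dy":0.2,"dz":0,"spin":0},{"dx":-2.5,"dy":0.2,"dz":0,"spin":0},{"dx":-2.5,"dy":0.2,"dz":0,"spin":0},{"dx":-2.5,"dy":0.2,"dz":1,"spin":0},{"dx":-2.5,"dy":0.2,"dz":2,"spin":0},{"dx":-2.5,"dy":0.2,"dz":3,"spin":0},{"dx":-2.5,"dy":0.2,"dz":4,"spin":0},{"dx":-2.5,"dy":0.2,"dz":4.5,"spin":0},{"dx":-2.5,"dy":0.2,"dz":4.5,"spin":0},{"dx":-2.5,"dy":0.2,"dz":4.5,"spin":0}]' 120;  python3 -c "
from h import *
togo([*W([-.02,-.105,0])[:2],.044],-6.14)"
```

```text
time_s: 35.0
tool_pos: [0.576, 0.1458, 0.2898]
ee_rot: [-0.667, 0.745, 0.0, -0.0]
wrist_force: [0.9, -0.9, -1.6]
gripper_width: 0.052
finger_force: 63.5
time_s: 36.0
tool_pos: [0.5799, 0.2426, 0.1102]
ee_rot: [-0.666, 0.746, -0.0, -0.001]
wrist_force: [1.0, 0.3, 0.2]
gripper_width: 0.0523
finger_force: 63.6
go [ 0.   -0.02  1.65] tool_y_az 173.5  spin -0.06
```

```bash
python3 -m pendant '[{"dx":0,"dy":0,"dz":0.6,"spin":0},{"dx":0,"dy":0,"dz":1.2,"spin":0},{"dx":0,"dy":0,"dz":1.5,"spin":0},{"dx":0,"dy":0,"dz":1.66,"spin":0},{"dx":0,"dy":0,"dz":1.66,"spin":0},{"dx":0,"dy":0,"dz":1.66,"spin":0}]' 120; python3 -m pendant '[{"dx":0,"dy":0,"dz":0,"spin":0},{"dx":0,"dy":0,"dz":0,"spin":0},{"dx":0,"dy":0,"dz":0,"spin":0},{"dx":0,"dy":0,"dz":-1,"spin":0},{"dx":0,"dy":0,"dz":-2,"spin":0},{"dx":0,"dy":0,"dz":-3,"spin":0},{"dx":0,"dy":0,"dz":-4,"spin":0},{"dx":0,"dy":0,"dz":-5,"spin":0},{"dx":0,"dy":0,"dz":-6,"spin":0},{"dx":0,"dy":0,"dz":-7,"spin":0},{"dx":0,"dy":0,"dz":-8,"spin":0},{"dx":0,"dy":0,"dz":-9,"spin":0}]' 20;  python3 -c "
from h import *
togo([.352,.12,.40],-6.14)
w,p=shot('wrist','w7');cv2.imwrite('pics/w7.png',w)"
```

```text
time_s: 36.5
tool_pos: [0.581, 0.2443, 0.046]
ee_rot: [-0.666, 0.746, -0.0, 0.001]
wrist_force: [0.5, -0.0, -0.9]
gripper_width: 0.0521
finger_force: 63.7
time_s: 37.5
tool_pos: [0.5794, 0.2434, 0.4071]
ee_rot: [-0.666, 0.746, -0.0, 0.001]
wrist_force: [2.0, 0.9, 1.9]
gripper_width: 0.0787
finger_force: 0.0
go [3.7  5.3  0.16] tool_y_az 173.6  spin -0.05
```

View pics/w7.png

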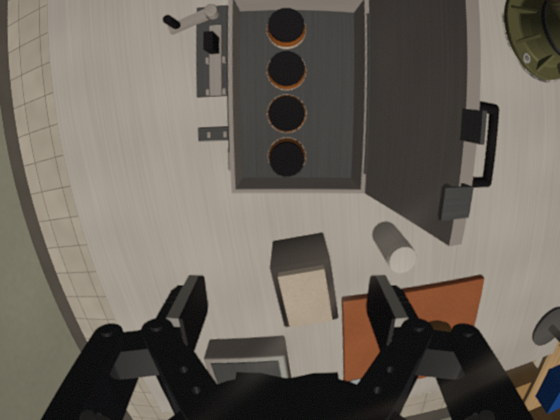

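The wrist view shows all four jars upright in a row at (286,27), (287,70), (288,113) and (288,157), inside the open chest. Next I go behind the lid to push it over.

```bash
python3 -m pendant '[{"dx":0.6,"dy":0.8,"dz":0,"spin":0},{"dx":1.2,"dy":1.6,"dz":0,"spin":0},{"dx":1.75,"dy":2.45,"dz":0,"spin":0},{"dx":2.3,"dy":3.25,"dz":0,"spin":0},{"dx":2.85,"dy":4.05,"dz":0,"spin":0},{"dx":3.4,"dy":4.85,"dz":0,"spin":0},{"dx":3.7,"dy":5.3,"dz":0,"spin":0},{"dx":3.7,"dy":5.3,"dz":0,"spin":0},{"dx":3.7,"dy":5.3,"dz":0,"spin":0}]' 255; python3 -c "
from h import *
togo([.355,.12,.25],-6.14)"
```

```text
time_s: 38.3
tool_pos: [0.352, 0.12, 0.4058]
ee_rot: [-0.667, 0.745, 0.0, 0.003]
wrist_force: [0.6, 0.0, -0.2]
gripper_width: -0.0
finger_force: 0.0
go [ 0.01 -0.06  3.89] tool_y_az 173.6  spin -0.04
```

```bash
python3 -m pendant '[{"dx":0,"dy":0,"dz":0.8,"spin":0},{"dx":0,"dy":0,"dz":1.6,"spin":0},{"dx":0,"dy":0,"dz":2.4,"spin":0},{"dx":0,"dy":0,"dz":3.2,"spin":0},{"dx":0,"dy":0,"dz":3.75,"spin":0},{"dx":0,"dy":0,"dz":3.75,"spin":0},{"dx":0,"dy":0,"dz":3.75,"spin":0}]' 255; python3 -m pendant '[{"dx":0,"dy":-0.2,"dz":0,"spin":0},{"dx":0,"dy":-0.4,"dz":0,"spin":0},{"dx":0,"dy":-0.6,"dz":0,"spin":0},{"dx":0,"dy":-0.8,"dz":0,"spin":0},{"dx":0,"dy":-1,"dz":0,"spin":0},{"dx":0,"dy":-1.2,"dz":0,"spin":0},{"dx":0,"dy":-1.4,"dz":0,"spin":0},{"dx":0,"dy":-1.6,"dz":0,"spin":0}]'; python3 -m pendant '[{"dx":0,"dy":-0.2,"dz":0,"spin":0},{"dx":0,"dy":-0.2,"dz":0,"spin":0}]'
```

```text
time_s: 38.88
tool_pos: [0.3529, 0.1204, 0.2536]
ee_rot: [-0.666, 0.746, -0.0, -0.001]
wrist_force: [0.1, -0.7, 1.3]
gripper_width: 0.0002
finger_force: 0.0
time_s: 39.55
tool_pos: [0.4173, 0.1133, 0.2538]
ee_rot: [-0.666, 0.746, 0.0, -0.0]
wrist_force: [-1.8, 0.4, 1.0]
gripper_width: -0.0004
finger_force: 1.0
time_s: 39.72
tool_pos: [0.4254, 0.1124, 0.2532]
ee_rot: [-0.666, 0.746, -0.0, -0.001]
wrist_force: [-0.2, 0.2, -0.7]
gripper_width: 0.0003
finger_force: 0.0
```

```bash
python3 -m pendant '[{"dx":0,"dy":-0.1,"dz":0,"spin":0},{"dx":0,"dy":-0.2,"dz":0,"spin":0},{"dx":0,"dy":-0.2,"dz":0,"spin":0},{"dx":0,"dy":-0.2,"dz":0,"spin":0}]'; python3 -c "
from h import *
b=cv2.imread('pics/s5.png').astype(int);s,p=shot('scene');v=[proj(p,W(x)) for x in [(-.02,-.035,.05),(-.02,.035,.05),(0,0,0)]]
print([(s[int(y),int(x)].tolist(),b[int(y),int(x)].tolist()) for x,y in v]);cv2.imwrite('pics/s8.png',s)"; python3 -m pendant '[{"dx":0,"dy":0,"dz":0,"spin":0},{"dx":0,"dy":0.2,"dz":0,"spin":0},{"dx":0,"dy":0.4,"dz":0,"spin":0},{"dx":0,"dy":0.4,"dz":-1,"spin":0},{"dx":0,"dy":0.4,"dz":-2,"spin":0},{"dx":0,"dy":0.4,"dz":-3,"spin":0},{"dx":0,"dy":0.4,"dz":-3.5,"spin":0},{"dx":0,"dy":0.4,"dz":-3.5,"spin":0}]'; python3 -c "
from h import *
b=cv2.imread('pics/s8.png').astype(int);s,p=shot('scene','s9');v=[proj(p,W(x)) for x in [(-.02,-.035,.05),(-.02,.035,.05),(0,0,0)]]
print([(s[int(y),int(x)].tolist(),b[int(y),int(x)].tolist()) for x,y in v]);print((abs(s-b).max(2)[100:260,255:385]>25).sum())
togo(W([-.085,-.13,.25]),-6.14)"
```

```text
time_s: 40.05
tool_pos: [0.4324, 0.1118, 0.2539]
ee_rot: [-0.666, 0.746, -0.0, 0.0]
wrist_force: [-0.3, 0.2, 1.7]
gripper_width: 0.0002
finger_force: 0.0
[([26, 29, 30], [49, 51, 52]), ([22, 25, 26], [45, 48, 49]), ([39, 41, 44], [45, 50, 49])]
time_s: 40.77
tool_pos: [0.4163, 0.1133, 0.3995]
ee_rot: [-0.666, 0.746, -0.001, 0.004]
wrist_force: [0.2, -0.0, -0.1]
gripper_width: 0.0003
finger_force: 0.0
[([26, 27, 31], [26, 29, 30]), ([23, 25, 27], [22, 25, 26]), ([45, 45, 50], [39, 41, 44])]
557
go [-4.28 -5.34  2.95] tool_y_az 173.6  spin -0.04
```

```bash
for i in 1 2 3; do python3 -m pendant '[{"dx":0,"dy":0,"dz":0,"spin":0},{"dx":0,"dy":0,"dz":0,"spin":0},{"dx":0,"dy":0,"dz":0,"spin":0},{"dx":0,"dy":0,"dz":0,"spin":0},{"dx":0,"dy":0,"dz":0,"spin":0},{"dx":0,"dy":0,"dz":0,"spin":0},{"dx":0,"dy":0,"dz":0,"spin":0},{"dx":0,"dy":0,"dz":0,"spin":0},{"dx":0,"dy":0,"dz":0,"spin":0},{"dx":0,"dy":0,"dz":0,"spin":0},{"dx":0,"dy":0,"dz":0,"spin":0},{"dx":0,"dy":0,"dz":0,"spin":0}]' | head -1;  python3 -c "
from h import *
b=cv2.imread('pics/s9.png').astype(int);s,p=shot('scene','s9')
print((abs(s-b).max(2)[100:260,255:385]>25).sum())
b=cv2.resize(s[100:270,230:400],None,fx=3,fy=3);cv2.imwrite('pics/s9c.png',np.clip(b*1.5,0,255).astype(np.uint8))
togo(W([-.085,-.13,.25]),-6.14)"; done
```

```text
time_s: 41.82
0
go [-4.29 -5.35  2.85] tool_y_az 173.6  spin -0.05
time_s: 42.87
0
go [-4.29 -5.35  2.85] tool_y_az 173.6  spin -0.05
time_s: 43.92
0
go [-4.29 -5.35  2.85] tool_y_az 173.6  spin -0.05
```

View pics/s9c.png

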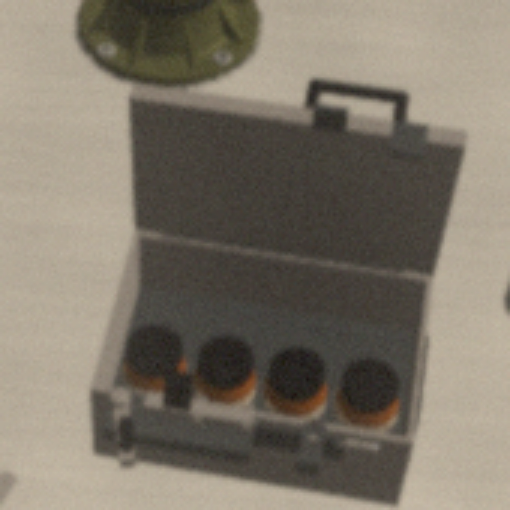

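The picture shows the lid still standing, its front corners at crop (132,90) and (465,133), with four jars upright behind the front wall. I'll solve for the lid angle.

```bash
python3 -c "
from h import *
p=viewer.camera_params('scene')
for t in [1.4,1.5,1.57,1.6,1.65,1.7,1.8]:
  o=[]
  for y in (.15,-.15):
    for th in (0,.018):
      X=W([.1-.2*np.cos(t)+th*np.sin(t),y,.08+.2*np.sin(t)+th*np.cos(t)]);o+=((proj(p,X)-[230,100])*3).round().tolist()
  print(t,o)
togo([.355,.12,.25],-6.14)"
```

```text
1.4 [125.0, 108.0, 129.0, 91.0, 464.0, 156.0, 466.0, 140.0]
1.5 [130.0, 90.0, 134.0, 76.0, 466.0, 138.0, 468.0, 123.0]
1.57 [133.0, 79.0, 137.0, 66.0, 467.0, 127.0, 469.0, 113.0]
1.6 [134.0, 75.0, 138.0, 62.0, 468.0, 122.0, 469.0, 108.0]
1.65 [136.0, 68.0, 140.0, 56.0, 469.0, 115.0, 470.0, 102.0]
1.7 [139.0, 61.0, 143.0, 50.0, 469.0, 108.0, 470.0, 96.0]
1.8 [143.0, 50.0, 147.0, 40.0, 470.0, 95.0, 471.0, 85.0]
go [0.01 1.54 3.6 ] tool_y_az 173.6  spin -0.05
```

```bash
python3 -m pendant '[{"dx":0,"dy":0,"dz":0.9,"spin":0},{"dx":0,"dy":0,"dz":1.8,"spin":0},{"dx":0,"dy":0,"dz":2.7,"spin":0},{"dx":0,"dy":0,"dz":3.5,"spin":0},{"dx":0,"dy":0,"dz":3.5,"spin":0},{"dx":0,"dy":-0.2,"dz":3.5,"spin":0},{"dx":0,"dy":-0.4,"dz":3.5,"spin":0},{"dx":0,"dy":-0.6,"dz":3.5,"spin":0},{"dx":0,"dy":-0.8,"dz":3.5,"spin":0}]';python3 -m pendant '[{"dx":0,"dy":-0.2,"dz":0,"spin":0},{"dx":0,"dy":-0.4,"dz":0,"spin":0},{"dx":0,"dy":-0.6,"dz":0,"spin":0},{"dx":0,"dy":-0.8,"dz":0,"spin":0}]'; python3 -m pendant '[{"dx":0,"dy":-0.2,"dz":0,"spin":0},{"dx":0,"dy":-0.4,"dz":0,"spin":0},{"dx":0,"dy":-0.5,"dz":0,"spin":0},{"dx":0,"dy":-0.5,"dz":0,"spin":0}]'; python3 -c "
from h import *
b=cv2.imread('pics/s9.png').astype(int);s,p=shot('scene','s10');
print((abs(s-b).max(2)[100:260,255:385]>25).sum())
for x in [(-.02,-.105,.05),(-.02,-.035,.05),(-.02,.035,.05),(0,0,0)]:
  u,v=proj(p,W(x)).astype(int);print(s[v,u],end=' ')"
```

```text
time_s: 44.72
tool_pos: [0.4499, 0.11, 0.2563]
ee_rot: [-0.666, 0.746, -0.0, 0.001]
wrist_force: [-1.7, 0.5, 1.9]
gripper_width: 0.0001
finger_force: 0.9
time_s: 45.05
tool_pos: [0.4808, 0.1063, 0.2536]
ee_rot: [-0.666, 0.746, 0.0, -0.0]
wrist_force: [-0.7, 0.1, -0.9]
gripper_width: -0.0001
finger_force: 0.5
time_s: 45.38
tool_pos: [0.5006, 0.104, 0.2535]
ee_rot: [-0.666, 0.746, -0.0, -0.0]
wrist_force: [-0.3, -0.1, -0.1]
gripper_width: -0.0002
finger_force: 0.0
4011
[17 24 27] [22 26 28] [24 28 26] [42 45 46]
```

```bash
python3 -m pendant '[{"dx":0,"dy":0,"dz":0,"spin":0},{"dx":0,"dy":0.3,"dz":-0.3,"spin":0},{"dx":0,"dy":0.3,"dz":-1,"spin":0},{"dx":0,"dy":0.3,"dz":-2,"spin":0},{"dx":0,"dy":0.3,"dz":-3,"spin":0},{"dx":0,"dy":0.3,"dz":-3,"spin":0}]'|head -1; for i in 1 2 3 4; do python3 -m pendant '[{"dx":0,"dy":0,"dz":0,"spin":0},{"dx":0,"dy":0,"dz":0,"spin":0},{"dx":0,"dy":0,"dz":0,"spin":0},{"dx":0,"dy":0,"dz":0,"spin":0},{"dx":0,"dy":0,"dz":0,"spin":0},{"dx":0,"dy":0,"dz":0,"spin":0},{"dx":0,"dy":0,"dz":0,"spin":0},{"dx":0,"dy":0,"dz":0,"spin":0},{"dx":0,"dy":0,"dz":0,"spin":0},{"dx":0,"dy":0,"dz":0,"spin":0},{"dx":0,"dy":0,"dz":0,"spin":0},{"dx":0,"dy":0,"dz":0,"spin":0}]' | head -1;  python3 -c "
from h import *
b=cv2.imread('pics/s10.png').astype(int);s,p=shot('scene','s10')
print((abs(s-b).max(2)[100:260,255:385]>25).sum())
for x in [(-.02,-.105,.05),(-.02,-.035,.05),(-.02,.035,.05),(0,0,0)]:
  u,v=proj(p,W(x)).astype(int);print(s[v,u],end=' ')"; done
```

```text
time_s: 45.93
time_s: 46.93
6595
[41 45 50] [41 44 48] [45 53 54] [39 46 47] time_s: 47.98
1878
[77 83 92] [72 81 86] [71 78 88] [34 38 45] time_s: 49.03
0
[75 81 88] [75 82 90] [70 81 87] [37 39 45] time_s: 50.08
0
[75 82 89] [72 79 86] [71 79 86] [35 40 45]
```

The lid has come down and the view is static now, so it rests ajar. Next I go over lid_front and press.

```bash
python3 -c "
from h import *
togo(W([-.085,-.13,.17]),-6.14)"
```

```text
go [-4.29 -3.55  4.35] tool_y_az 173.6  spin -0.05
```

```bash
python3 -m pendant '[{"dx":-0.75,"dy":-0.6,"dz":0,"spin":0},{"dx":-1.5,"dy":-1.2,"dz":0,"spin":0},{"dx":-2.25,"dy":-1.85,"dz":0,"spin":0},{"dx":-3,"dy":-2.5,"dz":0,"spin":0},{"dx":-3.75,"dy":-3.1,"dz":0,"spin":0},{"dx":-4.29,"dy":-3.55,"dz":0.5,"spin":0},{"dx":-4.29,"dy":-3.55,"dz":1.4,"spin":0},{"dx":-4.29,"dy":-3.55,"dz":2.3,"spin":0},{"dx":-4.29,"dy":-3.55,"dz":3.2,"spin":0},{"dx":-4.29,"dy":-3.55,"dz":3.7,"spin":0},{"dx":-4.29,"dy":-3.55,"dz":3.7,"spin":0},{"dx":-4.29,"dy":-3.55,"dz":3.7,"spin":0}]'; python3 -c "
from h import *
togo(W([-.085,-.13,.110]),-6.14)"
```

```text
time_s: 51.13
tool_pos: [0.648, 0.2597, 0.2253]
ee_rot: [-0.666, 0.746, -0.0, -0.001]
wrist_force: [0.5, -0.1, 1.9]
gripper_width: -0.0001
finger_force: 0.0
go [-0.02 -0.    2.13] tool_y_az 173.6  spin -0.05
```

```bash
python3 -m pendant '[{"dx":0,"dy":0,"dz":0.7,"spin":0},{"dx":0,"dy":0,"dz":1.3,"spin":0},{"dx":0,"dy":0,"dz":1.7,"spin":0},{"dx":0,"dy":0,"dz":1.9,"spin":0},{"dx":0,"dy":0,"dz":2,"spin":0},{"dx":0,"dy":0,"dz":2.1,"spin":0}]'; python3 -m pendant '[{"dx":0,"dy":0,"dz":0.1,"spin":0},{"dx":0,"dy":0,"dz":0.2,"spin":0},{"dx":0,"dy":0,"dz":0.25,"spin":0},{"dx":0,"dy":0,"dz":0.25,"spin":0}]'; python3 -m pendant '[{"dx":0,"dy":0,"dz":0.1,"spin":0},{"dx":0,"dy":0,"dz":0.1,"spin":0},{"dx":0,"dy":0,"dz":0.1,"spin":0}]'
```

```text
time_s: 51.63
tool_pos: [0.6492, 0.2605, 0.1444]
ee_rot: [-0.666, 0.746, -0.001, 0.002]
wrist_force: [0.4, -0.2, 0.1]
gripper_width: 0.0001
finger_force: 0.0
time_s: 51.97
tool_pos: [0.6481, 0.2602, 0.1317]
ee_rot: [-0.666, 0.746, 0.0, -0.0]
wrist_force: [-0.3, -0.1, -0.7]
gripper_width: -0.0001
finger_force: 0.0
time_s: 52.22
tool_pos: [0.6481, 0.2601, 0.1277]
ee_rot: [-0.666, 0.746, 0.0, -0.0]
wrist_force: [0.3, -0.2, -0.6]
gripper_width: 0.0002
finger_force: 0.0
```

```bash
for i in 1 2 3; do python3 -m pendant '[{"dx":0,"dy":0,"dz":0.1,"spin":0},{"dx":0,"dy":0,"dz":0.15,"spin":0},{"dx":0,"dy":0,"dz":0.15,"spin":0}]' | grep -E "tool_pos|wrist"; done
```

```text
tool_pos: [0.6479, 0.2601, 0.121]
wrist_force: [-0.5, -0.3, -0.3]
tool_pos: [0.6479, 0.2601, 0.115]
wrist_force: [0.0, 0.0, -0.7]
tool_pos: [0.6488, 0.2602, 0.1123]
wrist_force: [-1.7, -0.3, 6.8]
```

Contact at TCP z 0.113 means the true fingertips are about 25 mm behind the reported TCP, consistent with the first missed grip. I'll press on in small steps.

```bash
for i in 1 2 3 4; do python3 -m pendant '[{"dx":0,"dy":0,"dz":0.05,"spin":0},{"dx":0,"dy":0,"dz":0.1,"spin":0},{"dx":0,"dy":0,"dz":0.1,"spin":0}]' | grep -E "tool_pos|wrist"; done
```

```text
tool_pos: [0.6493, 0.2601, 0.1082]
wrist_force: [0.8, -1.2, 3.7]
tool_pos: [0.6485, 0.2602, 0.1024]
wrist_force: [0.6, 0.4, 6.1]
tool_pos: [0.6487, 0.2602, 0.1023]
wrist_force: [-6.5, -1.2, 16.8]
tool_pos: [0.6489, 0.2602, 0.1021]
wrist_force: [-14.0, -2.7, 28.6]
```

```bash
python3 -m pendant '[{"dx":0,"dy":0,"dz":-0.5,"spin":0},{"dx":0,"dy":0,"dz":-1.3,"spin":0},{"dx":0,"dy":0,"dz":-2.2,"spin":0},{"dx":0,"dy":0,"dz":-3,"spin":0},{"dx":0,"dy":0,"dz":-3,"spin":0},{"dx":0,"dy":0,"dz":-3,"spin":0}]' 130; python3 -c "
from h import *
togo(W([-.114,.066,.085]),-6.14)
im,p=shot('wrist','w11')"
```

```text
time_s: 54.47
tool_pos: [0.6488, 0.2607, 0.216]
ee_rot: [-0.666, 0.746, 0.0, 0.002]
wrist_force: [0.5, 0.6, -0.9]
gripper_width: 0.0423
finger_force: 0.0
go [ 4.92 -0.73  2.51] tool_y_az 173.6  spin -0.05
```

```bash
python3 -m pendant '[{"dx":0.9,"dy":-0.13,"dz":0,"spin":0},{"dx":1.8,"dy":-0.27,"dz":0,"spin":0},{"dx":2.7,"dy":-0.4,"dz":0,"spin":0},{"dx":3.6,"dy":-0.53,"dz":0,"spin":0},{"dx":4.5,"dy":-0.67,"dz":0,"spin":0},{"dx":4.92,"dy":-0.73,"dz":0,"spin":0},{"dx":4.92,"dy":-0.73,"dz":0,"spin":0},{"dx":4.92,"dy":-0.73,"dz":0.8,"spin":0},{"dx":4.92,"dy":-0.73,"dz":1.6,"spin":0},{"dx":4.92,"dy":-0.73,"dz":2.2,"spin":0},{"dx":4.92,"dy":-0.73,"dz":2.4,"spin":0},{"dx":4.92,"dy":-0.73,"dz":2.4,"spin":0}]' 130; python3 -m pendant '[{"dx":0,"dy":0,"dz":0,"spin":0},{"dx":0,"dy":0,"dz":0,"spin":0},{"dx":0,"dy":0,"dz":0,"spin":0},{"dx":0,"dy":0,"dz":0,"spin":0}]' 220; python3 -c "
from h import *
c,R=chest();print('chest',R.T@(telemetry.get_obs()['tool_pos']-c))"
```

```text
time_s: 55.52
tool_pos: [0.6531, 0.0614, 0.1134]
ee_rot: [-0.667, 0.745, 0.002, -0.003]
wrist_force: [0.2, 1.1, 0.8]
gripper_width: 0.0418
finger_force: 0.0
time_s: 55.85
tool_pos: [0.6575, 0.0616, 0.1203]
ee_rot: [-0.666, 0.746, -0.002, 0.003]
wrist_force: [6.4, -1.6, -2.1]
gripper_width: 0.0117
finger_force: 7.1
chest [-0.11570038  0.06646273  0.09034347]
```

Gripped. I'll slide the bolt home by 45 mm (dx -1.13).

```bash
python3 -m pendant '[{"dx":-0.2,"dy":0,"dz":0,"spin":0},{"dx":-0.4,"dy":0,"dz":0,"spin":0},{"dx":-0.6,"dy":0,"dz":0,"spin":0},{"dx":-0.8,"dy":0,"dz":0,"spin":0},{"dx":-1,"dy":0,"dz":0,"spin":0},{"dx":-1.1,"dy":0,"dz":0,"spin":0},{"dx":-1.14,"dy":0,"dz":0,"spin":0},{"dx":-1.14,"dy":0,"dz":0,"spin":0},{"dx":-1.14,"dy":0,"dz":0,"spin":0}]' 220; python3 -c "
from h import *
c,R=chest();print('chest',R.T@(telemetry.get_obs()['tool_pos']-c))"
```

```text
time_s: 56.6
tool_pos: [0.6625, 0.1063, 0.1203]
ee_rot: [-0.666, 0.746, -0.002, 0.002]
wrist_force: [6.4, -2.3, -2.3]
gripper_width: 0.0119
finger_force: 7.2
chest [-0.11585761  0.02146316  0.09029965]
```

```bash
python3 -m pendant '[{"dx":0,"dy":0,"dz":0,"spin":0},{"dx":0,"dy":0,"dz":0,"spin":0},{"dx":0,"dy":0,"dz":0,"spin":0},{"dx":0,"dy":0,"dz":-0.8,"spin":0},{"dx":0,"dy":0,"dz":-1.6,"spin":0},{"dx":0,"dy":0,"dz":-2.2,"spin":0},{"dx":0,"dy":0,"dz":-2.2,"spin":0}]' 130; python3 -c "
from h import *
togo([.7087,.0202,.117],-6.14)
im,p=shot('wrist','w12');v=np.clip(im[60:330,160:400].astype(float)*1.6,0,255).astype(np.uint8)
cv2.imwrite('pics/w12c.png',cv2.resize(v,None,fx=2,fy=2))"
```

```text
time_s: 57.18
tool_pos: [0.6623, 0.1066, 0.2138]
ee_rot: [-0.666, 0.746, -0.003, 0.005]
wrist_force: [0.1, -0.1, 1.7]
gripper_width: 0.0419
finger_force: 0.0
go [ 2.03 -1.37  2.43] tool_y_az 173.6  spin -0.05
```

View pics/w12c.png

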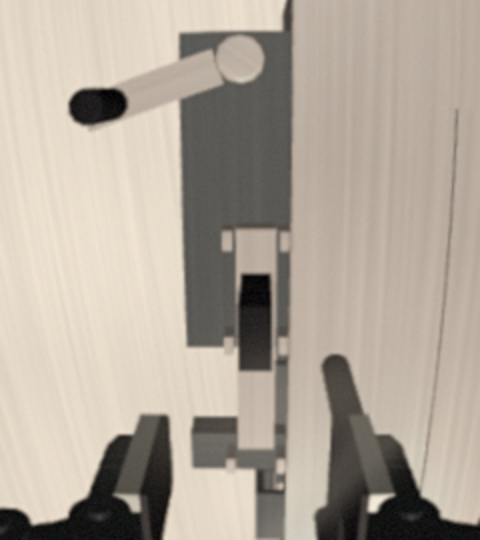

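The bolt is home with its fin at crop (255,320), the lid is shut flat, and the keeper is still out with its post at crop (97,105). Next I grip the post.

```bash
python3 -m pendant '[{"dx":0.8,"dy":-0.55,"dz":0,"spin":0},{"dx":1.6,"dy":-1.1,"dz":0,"spin":0},{"dx":2.03,"dy":-1.37,"dz":0,"spin":0},{"dx":2.03,"dy":-1.37,"dz":0,"spin":0},{"dx":2.03,"dy":-1.37,"dz":0.8,"spin":0},{"dx":2.03,"dy":-1.37,"dz":1.6,"spin":0},{"dx":2.03,"dy":-1.37,"dz":2.1,"spin":0},{"dx":2.03,"dy":-1.37,"dz":2.25,"spin":0},{"dx":2.03,"dy":-1.37,"dz":2.25,"spin":0}]' 130; python3 -m pendant '[{"dx":0,"dy":0,"dz":0,"spin":0},{"dx":0,"dy":0,"dz":0,"spin":0},{"dx":0,"dy":0,"dz":0,"spin":0},{"dx":0,"dy":0,"dz":0,"spin":0}]' 220; python3 -c "
from h import *
c,R=chest();t=R.T@(telemetry.get_obs()['tool_pos']-c);print('chest',t)
pv=np.array([-.1217,.1185])
for t in [1.2,1,.8,.6,.4,.2,0,-.03]:
    o=.052*np.array([-np.sin(t),-np.cos(t)]);print(t,end=' ');togo(W([*(pv+o),.09]))"
```

```text
time_s: 57.98
tool_pos: [0.7043, 0.02, 0.1132]
ee_rot: [-0.667, 0.745, 0.001, -0.002]
wrist_force: [0.1, -0.2, 0.5]
gripper_width: 0.0416
finger_force: 0.0
time_s: 58.32
tool_pos: [0.7085, 0.0205, 0.119]
ee_rot: [-0.667, 0.745, -0.002, 0.004]
wrist_force: [7.4, 1.3, 0.9]
gripper_width: 0.0124
finger_force: 20.9
chest [-0.17076794  0.101848    0.08896302]
1.2 go [-0.05  0.02 -0.03] tool_y_az 173.6 
1 go [-0.29  0.13 -0.03] tool_y_az 173.6 
0.8 go [-0.49  0.3  -0.03] tool_y_az 173.6 
0.6 go [-0.65  0.5  -0.03] tool_y_az 173.6 
0.4 go [-0.78  0.72 -0.03] tool_y_az 173.6 
0.2 go [-0.85  0.97 -0.03] tool_y_az 173.6 
0 go [-0.88  1.23 -0.03] tool_y_az 173.6 
-0.03 go [-0.88  1.27 -0.03] tool_y_az 173.6
```

```bash
python3 -m pendant '[{"dx":-0.12,"dy":0.05,"dz":0,"spin":0},{"dx":-0.24,"dy":0.11,"dz":0,"spin":0},{"dx":-0.35,"dy":0.19,"dz":0,"spin":0},{"dx":-0.44,"dy":0.28,"dz":0,"spin":0},{"dx":-0.53,"dy":0.38,"dz":0,"spin":0},{"dx":-0.6,"dy":0.48,"dz":0,"spin":0},{"dx":-0.67,"dy":0.59,"dz":0,"spin":0},{"dx":-0.73,"dy":0.7,"dz":0,"spin":0},{"dx":-0.8,"dy":0.95,"dz":0,"spin":0},{"dx":-0.83,"dy":1.1,"dz":0,"spin":0},{"dx":-0.83,"dy":1.22,"dz":0,"spin":0},{"dx":-0.83,"dy":1.24,"dz":0,"spin":0}]' 220; python3 -m pendant '[{"dx":0,"dy":0,"dz":0,"spin":0},{"dx":0,"dy":0,"dz":0,"spin":0},{"dx":0,"dy":0,"dz":0,"spin":0}]' 220; python3 -c "
from h import *
c,R=chest();t=R.T@(telemetry.get_obs()['tool_pos']-c);print('chest',t)"
```

```text
time_s: 59.32
tool_pos: [0.6634, 0.0606, 0.1189]
ee_rot: [-0.667, 0.745, -0.002, 0.005]
wrist_force: [12.5, 2.3, -2.1]
gripper_width: 0.0126
finger_force: 21.3
time_s: 59.57
tool_pos: [0.6635, 0.0605, 0.1189]
ee_rot: [-0.667, 0.745, -0.002, 0.005]
wrist_force: [9.2, 4.1, -1.6]
gripper_width: 0.0119
finger_force: 21.3
chest [-0.12171214  0.06690239  0.08890085]
```

```bash
python3 -m pendant '[{"dx":0,"dy":0,"dz":0,"spin":0},{"dx":0,"dy":0,"dz":0,"spin":0},{"dx":0,"dy":0,"dz":0,"spin":0},{"dx":0,"dy":0,"dz":-0.8,"spin":0},{"dx":0,"dy":0,"dz":-1.6,"spin":0},{"dx":0,"dy":0,"dz":-2.5,"spin":0},{"dx":0,"dy":0,"dz":-3.5,"spin":0},{"dx":0.8,"dy":0.5,"dz":-4,"spin":0},{"dx":1.6,"dy":1,"dz":-4.2,"spin":0},{"dx":2.4,"dy":1.5,"dz":-4.2,"spin":0},{"dx":3.2,"dy":2,"dz":-4.2,"spin":0},{"dx":4,"dy":2.5,"dz":-4.2,"spin":0}]' 130; python3 -m pendant '[{"dx":0.8,"dy":0.5,"dz":0,"spin":0},{"dx":1.6,"dy":1,"dz":0,"spin":0},{"dx":2.4,"dy":1.2,"dz":0,"spin":0},{"dx":3.2,"dy":1.4,"dz":0,"spin":0},{"dx":4,"dy":1.5,"dz":0,"spin":0},{"dx":4.5,"dy":1.5,"dz":0,"spin":0},{"dx":4.5,"dy":1.5,"dz":0,"spin":0},{"dx":4.5,"dy":1.5,"dz":0,"spin":0}]'; python3 -c "
from h import *
for n,r in (('scene',(165,265,255,385)),('top',(155,260,170,300))):
    a=cv2.imread(f'pics/{n}0.png').astype(int);s,p=shot(n,n+'_end');d=(abs(s-a).max(2)>30)[r[0]:r[1],r[2]:r[3]]
    k,l,st,ce=cv2.connectedComponentsWithStats(d.astype(np.uint8))
    print(n,d.sum(),[(st[i].tolist()) for i in range(1,k) if st[i][4]>3])
    f=(abs(s-a).max(2)>30).astype(np.uint8);k,l,st,ce=cv2.connectedComponentsWithStats(f)
    print([(st[i].tolist()) for i in range(1,k) if st[i][4]>40])
    
    def cen(im):
        b=(im.max(2)<45).astype(np.uint8)[r[0]:r[1],r[2]:r[3]];k,l,st,ce=cv2.connectedComponentsWithStats(b)
        return [(ce[i].round(1).tolist(),int(st[i][4])) for i in range(1,k) if st[i][4]>12]
    print(cen(a));print(cen(s))
print(telemetry.get_obs()['tool_pos'])"
```

```text
time_s: 60.57
tool_pos: [0.5414, -0.0908, 0.2846]
ee_rot: [-0.666, 0.746, -0.0, 0.0]
wrist_force: [0.6, -0.3, 0.2]
gripper_width: 0.0419
finger_force: 0.0
time_s: 61.23
tool_pos: [0.4625, -0.2626, 0.2841]
ee_rot: [-0.665, 0.746, 0.0, -0.0]
wrist_force: [-0.3, 0.4, -0.2]
gripper_width: 0.0423
finger_force: 0.0
scene 0 []
[[57, 0, 73, 79, 3297], [130, 8, 60, 127, 4168], [198, 16, 14, 25, 92], [255, 64, 14, 25, 210], [328, 68, 11, 32, 238], [314, 98, 14, 16, 142], [156, 176, 21, 24, 374], [190, 181, 20, 24, 380], [147, 208, 22, 25, 405], [182, 212, 21, 25, 404]]
[([78.3, 58.9], 147), ([33.2, 67.5], 39), ([50.1, 67.6], 93), ([34.5, 83.5], 164), ([66.6, 81.9], 77), ([90.4, 85.6], 117), ([77.0, 90.7], 31)]
[([78.8, 59.0], 147), ([33.4, 66.6], 34), ([50.3, 67.5], 89), ([33.8, 83.4], 164), ([66.3, 82.2], 77), ([90.6, 85.7], 109), ([76.6, 91.0], 32)]
top 866 [[93, 22, 5, 1, 5], [111, 50, 19, 55, 859]]
[[281, 196, 279, 224, 30648], [277, 302, 8, 46, 88], [538, 334, 19, 10, 70], [495, 337, 20, 11, 104], [230, 340, 82, 80, 2976], [215, 371, 16, 49, 226], [232, 410, 20, 10, 62]]
[([89.9, 17.0], 17), ([74.5, 18.6], 46), ([49.0, 27.5], 103)]
[([74.4, 18.7], 43), ([89.8, 18.2], 16), ([49.2, 27.5], 93), ([125.3, 53.8], 41)]
[ 0.46304272 -0.26135908  0.28410315]
```

The chest region matches the starting view: the lid, bolt and keeper are all back in place, and no bystander has changed. I'm handing in.

```bash
python3 -c "
from station import ticket
print(ticket.hand_in())"
```

```text
the job is handed in; nothing more can be done
None
```

I handed the job in at about 61 s: all four jars stand upright in the chest, the lid is snapped shut, the bolt is home, the keeper is back in line, and the shaker, napkin dispenser and tongs look unmoved in the final camera check; no verdict came back.

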